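# Put the pantry back on mains after a power cut

## Task

The mains is back: press the rocker under the front lip of the counter riser to switch the lamp off, move the changeover lever from battery to its upright centre, pause there about two seconds, then move it fully over to mains, and only then switch the lamp on again. Put every lantern back on charge, standing upright and fully down in a well of the charging tray, one to a well, whenever it suits you. Leave the groceries standing where they are.

Things in the scene. Friction and masses are not known exactly. Their poses are not given: they have to be found in the camera images.
- riser: fixed white counter riser shelf: board 200 mm deep (x), 380 mm wide (y), 18 mm thick, top 260 mm above the counter, on two end panels, free space under it. Origin: centre of its footprint, at counter height; its front faces its own -x (to the robot), +y is left seen from the robot. Its front edge, the lip, is at x = -100 mm; a 60 mm dark clamp plate sits on the middle of the lip
- lip (a point): middle of the riser's front edge, at half the board's thickness, 251 mm above the counter. The lamp's black switch pod hangs under the board just behind it: 28 mm deep (riser x -82 to -54 mm, so the lip overhangs it by 18 mm), 96 mm wide, from the board's underside at 242 mm down to 212 mm. The lamp bar behind it ends at 216 mm
- rocker (a point): lamp rocker, under the pod, facing down: this is the middle of its underside, 199 mm above the counter, 32 mm behind the lip. 24 mm deep (riser x), 73 mm long (y): a left (+y) and a right (-y) half, V-shaped; the half that is in lies level at 199 mm, the end of the other hangs at about 186 mm. Push a half up 20 to 36 mm from the middle: its end rises about 13 mm at 2 N to a firm stop
- lamp_switch (a joint): angle of the rocker, rad: +0.18 = left half (+y of the riser) pushed up and in, lamp on; -0.18 = right half in, lamp off. It stays where it is left. Off counts below -0.12, on above +0.12. The lamp is on at the start
- switchbox: fixed grey changeover switch box 130 mm deep (x), 180 mm wide (y), 80 mm high, with a black bezel 4 mm high on top. Origin: centre of its underside; its front faces its own -x (to the robot), +y is left. Marks along the front of its top: one bar on the left (mains), a ring in the middle (off), two bars on the right (battery)
- lever_hinge (a point): pivot of the changeover lever, in the middle of the box's top, 80 mm above the counter. The black handle reaches 26 to 86 mm from the pivot along the lever, 18 mm thick along the box's x, 26 mm wide along y
- changeover (a joint): angle of the changeover lever from upright, rad; it swings in the box's y-z plane, positive to the left (+y). -0.6 = battery (right), 0 = upright, centre off, +0.6 = mains (left). It stays where it is left; moving it takes about 3 N at the handle. Within 0.17 of 0 counts as centre, over 0.45 as mains. It starts at battery
- tray: fixed grey charging tray 200 x 200 mm, 22 mm high, with four round wells 72 mm across and 9 mm deep in a square, 96 mm apart (at x and y = +-48 mm), a brass contact in the middle of each. Origin: centre of its underside
- tray_hole0 (a point): centre of a well's mouth, 22 mm above the counter; the well's floor is 9 mm lower. The wells are empty at the start
- tray_hole1 (a point): centre of a well's mouth, 22 mm above the counter; the well's floor is 9 mm lower. The wells are empty at the start
- tray_hole2 (a point): centre of a well's mouth, 22 mm above the counter; the well's floor is 9 mm lower. The wells are empty at the start
- tray_hole3 (a point): centre of a well's mouth, 22 mm above the counter; the well's floor is 9 mm lower. The wells are empty at the start
- lantern_a: rechargeable LED lantern, upright, 128 mm tall, round: grey base 66 mm across, 26 mm high; clear globe 54 mm across; grey ring 60 mm across at 84 to 92 mm; black rubber grip 44 mm across from 92 to 128 mm above the foot; about 0.36 kg, heavy base. Origin: centre of its foot, z up. 2 to 4 alike are present; an absent one reads None
- lantern_b: rechargeable LED lantern, upright, 128 mm tall, round: grey base 66 mm across, 26 mm high; clear globe 54 mm across; grey ring 60 mm across at 84 to 92 mm; black rubber grip 44 mm across from 92 to 128 mm above the foot; about 0.36 kg, heavy base. Origin: centre of its foot, z up. 2 to 4 alike are present; an absent one reads None
- lantern_c: rechargeable LED lantern, upright, 128 mm tall, round: grey base 66 mm across, 26 mm high; clear globe 54 mm across; grey ring 60 mm across at 84 to 92 mm; black rubber grip 44 mm across from 92 to 128 mm above the foot; about 0.36 kg, heavy base. Origin: centre of its foot, z up. 2 to 4 alike are present; an absent one reads None
- lantern_d: rechargeable LED lantern, upright, 128 mm tall, round: grey base 66 mm across, 26 mm high; clear globe 54 mm across; grey ring 60 mm across at 84 to 92 mm; black rubber grip 44 mm across from 92 to 128 mm above the foot; about 0.36 kg, heavy base. Origin: centre of its foot, z up. 2 to 4 alike are present; an absent one reads None
- low_tin: groceries that stay where they are: low tin, 62 mm across, 55 mm high, near the lanterns. Origin: centre of its underside
- jar: groceries that stay where they are: jar, 72 mm across, 115 mm high, beyond the tray. Origin: centre of its underside
- carton: groceries that stay where they are: cardboard carton 50 x 90 x 125 mm high, between tray and switch box. Origin: centre of its underside
- canister: groceries that stay where they are: white tapered canister with lid, 80 mm across, 125 mm high, near front right. Origin: centre of its underside
- mug: groceries that stay where they are: white mug, 80 mm across, 90 mm high, near front left. Origin: centre of its underside
- tall_tin: groceries that stay where they are: tin, 66 mm across, 100 mm high, on the left of the riser's board. Origin: centre of its underside
- packet: groceries that stay where they are: paper packet 70 x 110 x 35 mm high, on the right of the riser's board. Origin: centre of its underside

How it is judged:
By the outcome, as a careful person would: the job done as asked, in the order asked, and still so for the second after the job is handed in, with the robot touching nothing.
Of lantern_a, lantern_b, lantern_c, lantern_d only 2 to 4 are there at a start; the rules pass over those that are not, and their reading is None.
At some moment in a run one of lantern_a, lantern_b, lantern_c, lantern_d may be knocked a few centimetres aside while the robot is not near it.
Once in a run the grip may slacken for a moment while it holds something.
It also fails if it takes over 210 s, if anything falls off the work surface, if the arm or the gripper's body presses on something with over 40 N, if the wrist force passes 120 N, or if a joint passes its speed limit or range.

## Robot

A 6-joint arm with a two-finger parallel gripper is mounted at the origin on the work surface. World frame = base frame: x ahead of the robot, y to its left, z up, the work surface at z = 0. Lengths are in m, angles in rad, forces in N, time in s.
With the tool pointing down it reaches from about 0.35 to 0.775 m from the base axis. Payload 5.5 kg.
Tool frame: the origin (TCP) lies at the very end of the fingers, on their centre line; the grasp point (between the pads) lies 19 mm behind it (env.grip_point_offset is the distance from the TCP to the grasp point, in m); z points along the fingers, y is the line along which they close (so a half turn about z gives the same grasp; the last joint's range is limited). The gripper opens to 85 mm and grips with 20 to 120 N. Pads are 22 mm wide; open, the fingers measure 114 mm over their backs; the gripper's body (76 mm by 85 mm) begins 54 mm behind the grasp point. The pads swing forward as they close: fully open they stand 13 mm farther back than shut.
Start: joints at [-1.332, 0.313, 0.046, 1.304, 0, 1.431], TCP at [0.213, -0.534, 0.231] pointing down, gripper open.
Joint ranges: [-2.76, 2.76], [-0.86, 1.69], [-1.03, 1.26], [-2.2, 2.34], [-1.47, 1.5], [-3.14, 3.14]. Speed limits (rad/s): [2.57, 2.57, 3.14, 3.14, 3.14, 3.14].

## Interface

Orientations are given as a unit quaternion [w, x, y, z].
In Python, from workcell import sensors, imaging, workorder, env gives the robot as it stands.
- The arm moves only by the shell command python3 -m handwheel 'ROWS' [FORCE]. ROWS is JSON, a list of rows, each a list of 5 numbers: the shift along the tool's x, y, z in mm, then the turn about the tool's z in rad, then the opening, from 0 (shut) to 1 (fully open). A call has 1 to 8 rows; each row is the pose to reach, as a shift and turn from the pose commanded when the call began, along the tool's axes at that moment; what a row does not reach only later rows make up. A row lasts 1/10 s, in which the tool goes at most 50 mm and 8.59 degrees, less where a joint would pass 70% of its speed; a pose out of reach is approached as far as the arm can. A call with a gripper value outside its range is refused whole. The fingers move at their own pace and stop on an object; FORCE is the grip in N (left out, the last holds). Time passes only in rows, so rows that repeat a pose let the fingers close. It gives the time, the measured TCP pose, the force, the opening and the grip force at its end, in the units of the state.
- sensors.get_state(): the state, without advancing time (a new reading comes with each control period).
- imaging.read_camera(name): name is "scene" or "side" or "wrist"; returns a dict with "color" (420x560x3 uint8, blue, green, red), "z_map" (420x560 float32, m along the optical axis (not along the pixel's ray), 0 where there is no reading), "fx", "fy", "cx", "cy" (pixels), "k1" (the pictures are not rectified: a ray, as slopes to the right and down, at radius r is drawn at 1 + k1 r^2 times it, then the intrinsics apply), "xyz" and "rotation" of the camera in the world. Camera axes: x right, y down, z forward; pixel columns grow to the right and rows downward; lengths in m; the calibration is good to about 2 mm. A picture is of the moment at which its call begins.
- workorder.hand_in(): hands the job in; it is judged then, once.
The state is a dict: "clock": time; "joint_pos": joint angles; "qvel": joint speeds; "tau": joint torques, N m; "tcp_pos": TCP position; "orientation": TCP orientation; "wrist_force": force on the tool from outside, world axes, zero at the start; "ft_torque": the same for the moment, N m; "finger_gap": finger opening in m; "grip_force": force on a finger pad.
Only numpy, scipy, OpenCV 4.12 (cv2) and the standard library are available. Lean on these libraries where they do the work, as an engineer would, in place of code of your own. Each camera call takes 0.05 s, during which the arm holds its last target. There are 200 camera calls.

## Working session

There is one attempt and no reset: what is moved stays moved. The work goes in short steps, Python scripts to look and compute and a shell command to move; the robot and the scene stay as the last step left them, time stands still between calls to the robot, and variables do not carry over. Pictures are saved under pics/ and viewed, at most 14 in all, crops included, and the job is handed in when it is done.

```bash
ls; mkdir -p pics; cat > h.py <<'E'
import numpy as np, cv2
from scipy.spatial.transform import Rotation as R
from workcell import sensors, imaging, workorder, env
def rot(c):
    r=np.array(c["rotation"],float)
    return r if r.shape==(3,3) else R.from_quat([r[1],r[2],r[3],r[0]]).as_matrix()
def cloud(c):
    h,w=c["z_map"].shape
    u,v=np.meshgrid(np.arange(w),np.arange(h))
    K=np.array([[c["fx"],0,c["cx"]],[0,c["fy"],c["cy"]],[0,0,1]],float)
    p=cv2.undistortPoints(np.stack([u,v],-1).reshape(-1,1,2).astype(np.float64),K,np.array([c["k1"],0,0,0,0.])).reshape(h,w,2)
    z=c["z_map"]
    P=np.dstack([p[...,0]*z,p[...,1]*z,z])@rot(c).T+np.array(c["xyz"])
    P[z<=0]=np.nan
    return P
def snap(name,fn):
    c=imaging.read_camera(name); cv2.imwrite(f"pics/{fn}.png",c["color"]); P=cloud(c); np.save(f"pics/{fn}.npy",P); return c,P
def todelta(p,tcp=None):
    "world target TCP -> tool shift mm"
    s=sensors.get_state(); q=s["orientation"]; M=R.from_quat([q[1],q[2],q[3],q[0]]).as_matrix()
    return 1000*M.T@(np.array(p)-np.array(s["tcp_pos"]))
E
python3 - <<'E'
from h import *
for n in("scene","side"):
    c,P=snap(n,n+"1"); print(n,c["xyz"],np.round(rot(c),3).tolist(),c["fx"],c["k1"])
s=sensors.get_state()
for k,v in s.items(): print(k,np.round(v,4))
a=[cv2.imread(f"pics/{n}1.png") for n in("scene","side")]
E
```

```text
pics
scene [ 1.30640261 -0.5502796   0.93335181] [[0.596, 0.505, -0.624], [0.803, -0.391, 0.45], [-0.017, -0.77, -0.638]] 445.3380841500381 -0.13296308965824025
side [-0.3999511   0.82200006  1.03678844] [[-0.666, -0.423, 0.614], [-0.746, 0.399, -0.534], [-0.019, -0.814, -0.581]] 483.3181534607031 -0.14838805259336754
clock 0.1
joint_pos [-1.3316  0.314   0.0451  1.3036  0.      1.4312]
qvel [ 0.0008 -0.0016  0.0041 -0.0006  0.      0.0014]
tau [ 1.50000e-03 -4.81727e+01  2.99243e+01  1.27000e-02 -2.00000e-04
 -0.00000e+00]
tcp_pos [ 0.2125 -0.5338  0.2305]
orientation [-8.000e-04  9.821e-01  1.883e-01 -0.000e+00]
wrist_force [-0.2876  0.0274  0.1588]
ft_torque [-0.0437 -0.0225 -0.0243]
grip_force 0.0
finger_gap 0.0853
```

View pics/scene1.png

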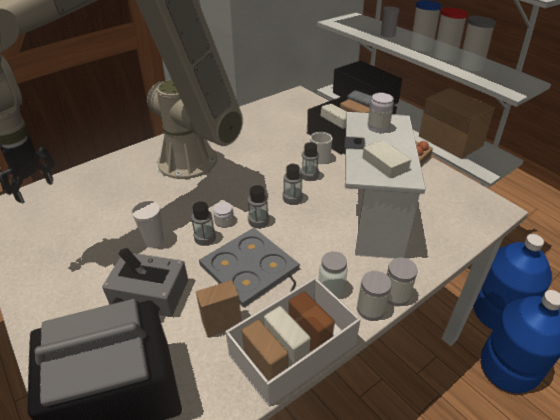

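View pics/side1.png

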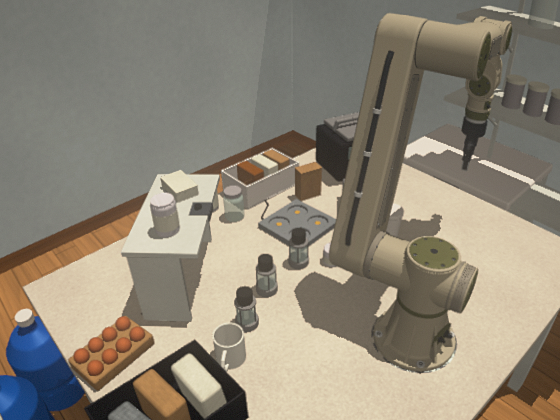

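Scene: four lanterns with grips near (203,210), (258,193), (292,171), (310,148). The tray is at (250,263), the switch box at (147,283) with its lever tilted right, the riser top at (383,150) with its clamp plate at (354,142), and the low tin at (223,212). Next I'll measure them all from the depth maps.

```bash
python3 - <<'E'
from h import *
A=np.load("pics/scene1.npy");B=np.load("pics/side1.npy")
def at(P,u,v,r=1): return np.round(np.nanmedian(P[v-r:v+r+1,u-r:u+r+1].reshape(-1,3),0),4)
T=dict(tableA=(330,220),tray=(250,262),box=(147,290),lev=(130,260),rtop=(383,145),tin=(380,98),packet=(386,157),can=(148,210),low=(223,207),jar=(333,260),carton=(220,290),mug=(320,140))
for k,(u,v) in T.items(): print(k,at(A,u,v))
print("side table",at(B,300,320),"rtop",at(B,190,205))
# riser top by minAreaRect in both views
for n,P,lo,hi,c,rad in (("riserA",A,.255,.265,at(A,383,145),.3),("riserB",B,.255,.265,at(B,190,205),.3),("trayA",A,.018,.026,at(A,250,262),.2),("trayB",B,.018,.026,at(B,300,222),.2),("boxA",A,.074,.09,at(A,147,290),.13)):
    q=P.reshape(-1,3); m=(q[:,2]>lo)&(q[:,2]<hi)&(np.hypot(*(q[:,:2]-c[:2]).T)<rad); q=q[m]
    print(n,len(q),np.round(q[:,2].mean(),4),cv2.minAreaRect((q[:,:2]*1000).astype(np.float32)))
# lantern grips: circle fits at height 0.12-.135
for n,P,L in(("A",A,[(203,208),(258,191),(292,170),(310,148)]),("B",B,[(298,236),(266,261),(245,295)])):
  for u,v in L:
    c=at(P,u,v); q=P.reshape(-1,3); q=q[(q[:,2]>.1)&(q[:,2]<.14)&(np.hypot(*(q[:,:2]-c[:2]).T)<.05)]
    top=q[q[:,2]>np.nanmax(q[:,2])-.006]
    print(n,c,"max",np.round(q[:,2].max(),4),"top centre",np.round(cv2.minEnclosingCircle((top[:,:2]*1000).astype(np.float32)),1) if 0 else cv2.minEnclosingCircle((top[:,:2]*1000).astype(np.float32)),len(top))
E
```

```text
tableA [5.719e-01 1.971e-01 1.000e-04]
tray [ 0.5826 -0.1117  0.0221]
box [ 0.5531 -0.3971  0.0795]
lev [ 0.4854 -0.4009  0.1334]
rtop [0.6683 0.2756 0.2948]
tin [0.557  0.3732 0.3596]
packet [0.7134 0.2389 0.2955]
can [ 0.3253 -0.2801  0.1259]
low [ 0.3702 -0.0646  0.0544]
jar [0.7778 0.0131 0.1153]
carton [ 0.6957 -0.2669  0.1263]
mug [0.26   0.4269 0.0552]
side table [ 0.2592  0.1829 -0.0031] rtop [0.6154 0.2768 0.2579]
riserA 3743 0.2603 ((628.737548828125, 315.2918395996094), (203.9058380126953, 384.80084228515625), 45.80052947998047)
riserB 3667 0.2584 ((626.7421875, 319.13043212890625), (205.79409790039062, 384.98040771484375), 45.712890625)
trayA 2415 0.0219 ((540.5172729492188, -123.23193359375), (308.1248779296875, 359.9705810546875), 15.016007423400879)
trayB 773 0.0203 ((578.0415649414062, -114.09442138671875), (237.85557556152344, 388.1087951660156), 19.34770965576172)
boxA 2321 0.081 ((530.837158203125, -412.09515380859375), (189.95077514648438, 223.90565490722656), 48.39527893066406)
A [ 0.4175 -0.1521  0.1282] max 0.1326 top centre ((404.4759826660156, -156.11660766601562), 23.925689697265625) 103
A [0.4488 0.0144 0.1286] max 0.1323 top centre ((440.3382568359375, 15.837544441223145), 22.400564193725586) 91
A [0.4285 0.1592 0.1279] max 0.1326 top centre ((417.1243591308594, 169.42674255371094), 22.202909469604492) 71
A [0.3645 0.2851 0.1268] max 0.1324 top centre ((353.1799621582031, 296.6814880371094), 22.776966094970703) 66
B [0.424  0.0353 0.1238] max 0.1306 top centre ((435.29071044921875, 23.682689666748047), 22.025379180908203) 66
B [0.401  0.1803 0.1246] max 0.1293 top centre ((411.15594482421875, 174.121826171875), 24.12811279296875) 96
B [0.3365 0.3068 0.1259] max 0.1312 top centre ((349.07080078125, 300.91094970703125), 22.093366622924805) 123
```

```bash
python3 - <<'E'
from h import *
print([x for x in dir(env) if x[0]!='_'],[x for x in dir(workorder) if x[0]!='_'])
A=np.load("pics/scene1.npy");B=np.load("pics/side1.npy")
for P in(A,B):
    q=P.reshape(-1,3); m=(q[:,0]>.0)&(q[:,0]<.6)&(q[:,1]<-.55)&(q[:,1]>-1.1)&(q[:,2]>.03)
    q=q[m]; 
    H,ex,ey=np.histogram2d(q[:,0],q[:,1],bins=[np.arange(0,.61,.1),np.arange(-1.1,-.54,.1)])
    print(H.astype(int)); 
    print(np.round([[q[(abs(q[:,0]-x-.05)<.05)&(abs(q[:,1]-y-.05)<.05)][:,2].max(initial=0) for y in np.arange(-1.1,-.56,.1)] for x in np.arange(0,.6,.1)],2))
def comp(P,seed,lo,hi):
    m=((P[...,2]>lo)&(P[...,2]<hi)).astype(np.uint8)
    n,l=cv2.connectedComponents(m); u,v=seed; k=l[v-3:v+4,u-3:u+4]; k=np.bincount(k[k>0]).argmax()
    return P[l==k]
for n,P,s,lo,hi in(("trayA",A,(250,262),.016,.028),("trayB",B,(300,222),.014,.026),("boxA",A,(160,296),.072,.092)):
    q=comp(P,s,lo,hi); print(n,len(q),q[:,2].mean(),cv2.minAreaRect((q[:,:2]*1000).astype(np.float32)))
E
python3 -m handwheel --help | head -20
```

```text
['MotionError', 'grip_point_offset'] ['hand_in']
[[ 0  0  0  0  0]
 [ 0  0  0  0  0]
 [ 0  0  0  0 35]
 [ 0  0  0  0  0]
 [ 0  0  0  0  0]
 [ 0  0  0  0 19]]
[[0.   0.   0.   0.   0.   0.  ]
 [0.   0.   0.   0.   0.   0.  ]
 [0.   0.   0.   0.   0.33 0.47]
 [0.   0.   0.   0.   0.   0.  ]
 [0.   0.   0.   0.   0.   0.  ]
 [0.   0.   0.   0.   0.18 0.  ]]
[[ 70   0   0   0   0]
 [404   0   0   0   0]
 [577   0   0   0   0]
 [411   0   0   0   0]
 [ 59   0   0   0   0]
 [427   0   0   0   0]]
[[0.23 0.   0.   0.   0.   0.  ]
 [0.59 0.   0.   0.   0.   0.71]
 [0.64 0.   0.   0.   0.   0.33]
 [0.66 0.   0.   0.   0.   0.  ]
 [0.59 0.   0.   0.   0.   0.  ]
 [0.59 0.   0.   0.   0.   0.  ]]
trayA 2403 0.021671202840005174 ((578.50830078125, -114.31494140625), (204.85865783691406, 201.60157775878906), 5.163032054901123)
trayB 1190 0.018681728892334874 ((575.5095825195312, -110.6659927368164), (206.7934112548828, 208.2186737060547), 4.4948930740356445)
boxA 2433 0.08082308187845691 ((496.439453125, -381.09283447265625), (181.56333923339844, 132.38851928710938), 41.35514831542969)invalid input: not JSON, or not a number
```

```bash
python3 -m handwheel '[[0,50,0,0,1],[0,100,0,0,1],[0,150,0,0,1],[0,200,0,0,1],[0,250,0,0,1],[0,250,0,0,1],[0,250,0,0,1]]'
```

```text
clock: 0.8
tcp_pos: [0.3043, -0.7643, 0.2224]
orientation: [-0.005, 0.982, 0.188, -0.0]
wrist_force: [2.3, -5.5, 2.6]
finger_gap: 0.0853
grip_force: 0.0
```

```bash
python3 -c "
from h import *
s=sensors.get_state();q=s['orientation'];print(s['joint_pos'],R.from_quat([q[1],q[2],q[3],q[0]]).as_matrix().round(3).tolist())"
```

```text
[-1.28938321e+00  1.01368061e+00  1.26509754e+00  1.83163052e+00
  1.72683122e-04  1.47347953e+00] [[0.929, 0.37, -0.002], [0.37, -0.929, 0.009], [0.001, -0.009, -1.0]]
```

```bash
cat > st.py <<'E'
from h import *
s=sensors.get_state();q=s['orientation'];print('t',s['clock'],'j',np.round(s['joint_pos'],3),'tcp',np.round(s['tcp_pos'],4),'toolz',R.from_quat([q[1],q[2],q[3],q[0]]).as_matrix()[:,2].round(3),'F',np.round(s['wrist_force'],1),'gap',round(s['finger_gap'],4),'grip',s['grip_force'])
E
python3 -m handwheel '[[0,-50,0,0,1],[0,-50,-50,0,1],[0,-50,-100,0,1],[0,-50,-150,0,1],[0,-50,-200,0,1],[0,-50,-250,0,1],[0,-50,-300,0,1]]' >/dev/null; python3 st.py
python3 -m handwheel '[[0,0,-50,0,1],[0,0,-100,0,1],[0,0,-150,0,1],[0,0,-200,0,1],[0,0,-250,0,1],[0,0,-250,0,1],[0,0,-250,0,1]]' >/dev/null; python3 st.py
```

```text
t 1.5 j [-1.306  0.755  1.264  2.037  0.003  1.456] tcp [ 0.2623 -0.659   0.4183] toolz [ 0.014 -0.04  -0.999] F [-0.7 -0.2  1.3] gap 0.0855 grip 0.0
t 2.2 j [-1.326  0.589  1.264  2.165  0.007  1.437] tcp [ 0.2274 -0.5708  0.524 ] toolz [ 0.027 -0.076 -0.997] F [ 1.  -0.6  0.2] gap 0.0849 grip 0.0
```

```bash
python3 -m handwheel '[[0,0,0,0,1],[0,0,0,0,1]]' >/dev/null; python3 st.py
python3 -m handwheel '[[0,-50,50,0,1],[0,-100,100,0,1],[0,-100,150,0,1],[0,-100,150,0,1],[0,-100,150,0,1]]' >/dev/null; python3 st.py
```

```text
t 2.4 j [-1.326  0.591  1.263  2.163  0.007  1.437] tcp [ 0.2277 -0.5718  0.5228] toolz [ 0.027 -0.076 -0.997] F [ 1.1 -0.  -0.3] gap 0.0853 grip 0.0
t 2.9 j [-1.349  0.156  0.179  1.513  0.009  1.414] tcp [ 0.1959 -0.4932  0.371 ] toolz [ 0.027 -0.076 -0.997] F [ 0.7 -1.   0.3] gap 0.0854 grip 0.0
```

```bash
python3 -m handwheel '[[0,50,50,0,1],[0,100,90,0,1],[0,150,130,0,1],[0,200,130,0,1],[0,250,130,0,1],[0,300,130,0,1],[0,350,130,0,1],[0,400,130,0,1]]' >/dev/null; python3 st.py
python3 -m handwheel '[[0,50,0,0,1],[0,100,0,0,1],[0,100,0,0,1]]' >/dev/null; python3 st.py
```

```text
t 3.7 j [-1.29   0.969  1.265  1.764  0.006  1.474] tcp [ 0.3139 -0.7924  0.2612] toolz [ 0.035 -0.098 -0.995] F [ 16.4 -43.4  79.8] gap 0.0851 grip 0.0
t 4.0 j [-1.286  0.999  1.264  1.68   0.009  1.477] tcp [ 0.3277 -0.8264  0.2392] toolz [ 0.052 -0.147 -0.988] F [ 0.1 -0.3  0.3] gap 0.0852 grip 0.0
```

```bash
python3 -c "
from h import *
print(todelta([.36,-.2,.27]))"
python3 -m handwheel '[[0,-40,-30,-0.14,1],[0,-80,-30,-0.28,1],[0,-120,-30,-0.42,1],[0,-160,-30,-0.56,1],[0,-200,-30,-0.70,1],[0,-240,-30,-0.84,1],[0,-280,-30,-0.98,1],[0,-280,-30,-1.12,1]]' >/dev/null
python3 -m handwheel '[[0,0,0,-0.15,1],[0,0,0,-0.3,1],[0,0,0,-0.45,1],[0,0,0,-0.45,1]]' >/dev/null;python3 st.py
python3 -c "
from h import *
print(todelta([.36,-.2,.27]))"
```

```text
[ 261.31939238 -558.19286128 -120.54233514]
t 5.2 j [-1.334  0.241 -0.066  1.1    0.016 -0.08 ] tcp [ 0.2237 -0.5656  0.2311] toolz [ 0.054 -0.154 -0.987] F [ 0.  -1.4 -0.1] gap 0.085 grip 0.0
[294.33962042 243.93413025 -87.34332039]
```

```bash

python3 -m handwheel '[[30,25,-40,0,1],[65,54,-60,0,1],[100,83,-80,0,1],[135,112,-87,0,1],[170,141,-87,0,1],[205,170,-87,0,1],[240,199,-87,0,1],[270,223,-87,0,1]]' >/dev/null
python3 -m handwheel '[[24,21,0,0,1],[24,21,0,0,1],[24,21,0,0,1]]' >/dev/null;python3 st.py
python3 - <<'E'
from h import *
c,P=snap("wrist","w1"); print(c["xyz"],rot(c).round(3).tolist())
q=P.reshape(-1,3);print(np.nanmin(q,0),np.nanmax(q,0))
E
```

```text
t 6.3 j [-0.635 -0.118 -0.357  1.197 -0.088  0.613] tcp [ 0.3609 -0.1993  0.2697] toolz [ 0.056 -0.15  -0.987] F [ 0.2 -1.4  0.2] gap 0.0853 grip 0.0
[ 0.33205567 -0.11426667  0.40023976] [[0.95, 0.282, 0.136], [0.313, -0.865, -0.393], [0.006, 0.415, -0.91]]
[-0.0791451  -1.54332459 -0.75344664] [2.13599505 0.06008785 0.3694791 ]
```

View pics/w1.png

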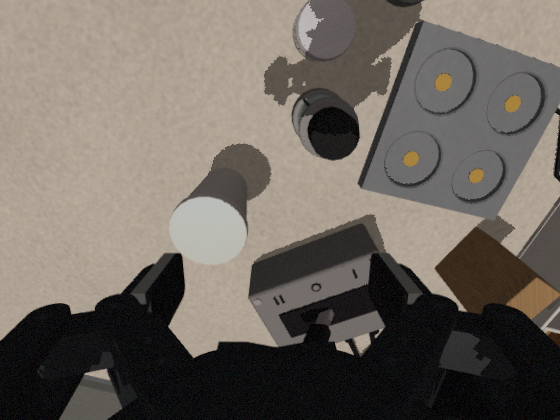

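The wrist view shows lantern 1's top at (333,132). The tray contacts are at (444,82), (513,104), (411,159) and (476,176), and the box marks at (279,299), (316,287) and (355,274).

```bash
cat >> h.py <<'E'
def top(P,g,lo=.118,hi=.14,rad=.045):
    q=P.reshape(-1,3); q=q[(q[:,2]>lo)&(q[:,2]<hi)&(np.hypot(*(q[:,:2]-np.array(g)).T)<rad)]
    zt=np.median(q[q[:,2]>np.percentile(q[:,2],60)][:,2]); q=q[abs(q[:,2]-zt)<.003]
    (c,r)=cv2.minEnclosingCircle((q[:,:2]*1000).astype(np.float32)); m=q[:,:2].mean(0)*1000
    return np.round(m,1),np.round(c,1),round(r,1),round(zt,4),len(q)
def at(P,u,v,r=2): return np.round(np.nanmedian(P[v-r:v+r+1,u-r:u+r+1].reshape(-1,3),0),4)
E
python3 - <<'E'
from h import *
P=np.load("pics/w1.npy")
print("L1",top(P,(.402,-.153)))
W=np.array([at(P,*w) for w in((444,82),(513,104),(411,159),(476,176))]);print(W,W.mean(0))
for m in((279,299),(316,287),(355,274)): print(at(P,*m))
m=((P[...,2]>.017)&(P[...,2]<.027)).astype(np.uint8); n,l=cv2.connectedComponents(m); k=l[120:130,455:465]; k=np.bincount(k[k>0]).argmax()
q=P[l==k];print(cv2.minAreaRect((q[:,:2]*1000).astype(np.float32)))
A=np.load("pics/scene1.npy")
for g in((.438,.02),(.414,.172),(.351,.299)): print(top(A,g),top(np.load("pics/side1.npy"),g))
E
```

```text
L1 (array([ 400.3, -152. ]), array([ 400.7, -152.9]), 21.8, np.float64(0.1289), 1834)
[[ 0.5276 -0.0679  0.0141]
 [ 0.6234 -0.0612  0.0138]
 [ 0.5346 -0.1647  0.014 ]
 [ 0.6301 -0.1571  0.0142]] [ 0.578925 -0.112725  0.014025]
[ 0.4257 -0.3804  0.0802]
[ 0.4645 -0.3457  0.0814]
[ 0.5039 -0.3116  0.0807]
((578.144775390625, -112.68830871582031), (202.82464599609375, 201.62359619140625), 4.409597396850586)
(array([438.8,  14.5]), array([440.3,  15.8]), 22.4, np.float64(0.1294), 91) (array([434.3,  22.8]), array([435. ,  23.3]), 22.1, np.float64(0.1268), 74)
(array([416.2, 167.8]), array([417.1, 169.4]), 22.2, np.float64(0.1299), 68) (array([412.4, 175.8]), array([411.2, 174.1]), 24.1, np.float64(0.1264), 96)
(array([352.4, 295.1]), array([353.2, 296.7]), 22.8, np.float64(0.1297), 62) (array([349.3, 302.3]), array([349.1, 300.9]), 22.1, np.float64(0.1277), 131)
```

```bash
python3 -c "
from h import *
print(todelta([.4016,-.1555,.18]),todelta([.4016,-.1555,.098]))"
```

```text
[43.46058774 52.26578993 83.95157735] [ 56.5403982   51.80050901 164.90033937]
```

```bash

python3 -m handwheel '[[22,26,40,0,1],[43,52,84,0,1],[47,52,105,0,1],[51,52,130,0,1],[54,52,150,0,1],[56.5,52,165,0,1],[56.5,52,165,0,1],[56.5,52,165,0,1]]' >/dev/null;python3 st.py
python3 -m handwheel '[[0,0,0,0,0.3],[0,0,0,0,0.3],[0,0,0,0,0.3],[0,0,0,0,0.3],[0,0,0,0,0.3],[0,0,0,0,0.3],[0,0,0,0,0.3]]' 70 >/dev/null;python3 st.py
```

```text
t 7.15 j [-0.482  0.049 -0.641  0.764 -0.107  0.768] tcp [ 0.4009 -0.1558  0.097 ] toolz [ 0.052 -0.148 -0.988] F [ 0.8 -0.   0.4] gap 0.0854 grip 0.0
t 7.85 j [-0.48   0.048 -0.641  0.763 -0.107  0.767] tcp [ 0.4016 -0.155   0.0976] toolz [ 0.054 -0.149 -0.987] F [-0.1  1.   4.8] gap 0.0423 grip 70.72301745414734
```

```bash
python3 -m handwheel '[[-2,0,-10,0,0.3],[-5,0,-35,0,0.3],[-10,0,-65,0,0.3],[-10,0,-65,0,0.3]]' >/dev/null;python3 st.py; python3 -c "
from h import *
print(todelta([.631,-.160,.16]),todelta([.631,-.160,.111]))"
```

```text
t 8.25 j [-0.48  -0.018 -0.524  0.943 -0.107  0.767] tcp [ 0.4026 -0.1554  0.166 ] toolz [ 0.058 -0.15  -0.987] F [ 1.2 -0.5 -4.4] gap 0.0422 grip 72.52637386322021
[-73.50803967 215.48996934  19.81014869] [-65.62019753 215.09818275  68.16951645]
```

```bash
python3 -m handwheel '[[-10,30,0,0,0.3],[-24,70,3,0,0.3],[-38,110,6,0,0.3],[-52,150,9,0,0.3],[-63,185,12,0,0.3],[-70,205,15,0,0.3],[-73.5,215.5,19,0,0.3],[-73.5,215.5,19,0,0.3]]' >/dev/null;python3 st.py; python3 - <<'E'
from h import *
c,P=snap("wrist","w2"); s,Q=snap("scene","s2")
print(todelta([.631,-.160,.111]))
im=np.hstack([c["color"][:,:,:],]); cv2.imwrite("pics/w2v.png",np.hstack([cv2.resize(c["color"],(400,300)),cv2.resize(s["color"][180:330,150:350],(400,300))]))
E
```

```text
t 9.05 j [-0.313  0.417 -0.006  1.055 -0.124  0.934] tcp [ 0.6286 -0.1585  0.1532] toolz [ 0.049 -0.146 -0.988] F [-0.4  0.3 -4.5] gap 0.0421 grip 73.14918637275696
[ 4.03303823  3.25312946 43.25705538]
```

View pics/w2v.png

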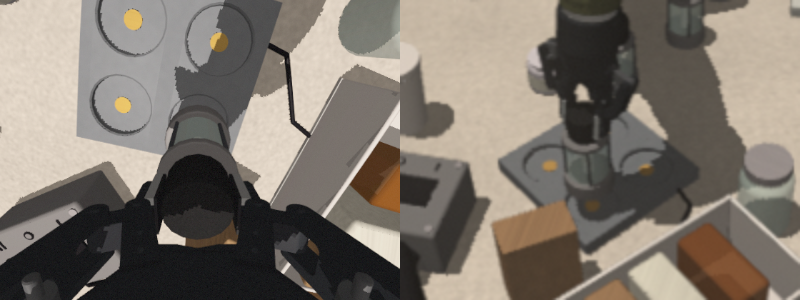

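```bash
cat >> h.py <<'E'
from scipy.optimize import least_squares
def circ(P,g,lo,hi,r,rad=.045):
    q=P.reshape(-1,3); q=q[(q[:,2]>lo)&(q[:,2]<hi)&(np.hypot(*(q[:,:2]-np.array(g)).T)<rad)][:,:2]
    f=least_squares(lambda c:np.hypot(*(q-c).T)-r,g,loss="soft_l1",f_scale=.002); return f.x.round(4),len(q),round(float(np.sqrt(np.mean(f.fun**2))),4)
E
python3 st.py; python3 - <<'E'
from h import *
P=np.load("pics/w2.npy");Q=np.load("pics/s2.npy")
for lo,hi,r in((.058,.079,.033),(.088,.132,.027),(.141,.147,.03)):
  for X in(P,Q): print(lo,circ(X,(.63,-.157),lo,hi,r))
E
```

```text
t 9.15 j [-0.314  0.414 -0.008  1.056 -0.125  0.934] tcp [ 0.627  -0.1585  0.1544] toolz [ 0.049 -0.147 -0.988] F [-0.  -0.3 -4.5] gap 0.0422 grip 73.14850330352783
0.058 (array([ 0.6284, -0.1566]), 521, 0.0002)
0.058 (array([ 0.6279, -0.1568]), 145, 0.0015)
0.088 (array([ 0.6282, -0.1564]), 1810, 0.001)
0.088 (array([ 0.6283, -0.1573]), 280, 0.0014)
0.141 (array([ 0.6285, -0.1572]), 500, 0.0015)
0.141 (array([ 0.6275, -0.1562]), 54, 0.0029)
```

```bash
python3 -c "
from h import *
print(todelta([.6288,-.1588,.13]),todelta([.6288,-.1588,.111]))"
```

```text
[ 2.90105934  1.55242425 24.201709  ] [ 5.83793533  1.53794481 42.97335117]
```

```bash
python3 -m handwheel '[[2,1.5,10,0,0.3],[3,1.5,24,0,0.3],[4,1.5,32,0,0.3],[5,1.5,37,0,0.3],[6,1.5,42,0,0.3],[6,1.5,42,0,0.3]]' >/dev/null;python3 st.py; python3 - <<'E'
from h import *
s,Q=snap("scene","s3")
print(circ(Q,(.63,-.157),.045,.087,.0275),circ(Q,(.63,-.157),.024,.036,.033))
E
```

```text
t 9.75 j [-0.313  0.444 -0.069  0.963 -0.125  0.935] tcp [ 0.63   -0.1587  0.1126] toolz [ 0.051 -0.147 -0.988] F [-0.6  0.6 -4.6] gap 0.0422 grip 73.3423912525177
(array([ 0.6305, -0.1575]), 247, 0.0013) (array([ 0.6313, -0.1573]), 81, 0.0033)
```

```bash
python3 -m handwheel '[[0,0,2,0,0.3],[0,0,2,0,0.3],[0,0,2,0,0.9],[0,0,2,0,0.9],[0,0,2,0,0.9],[0,0,2,0,0.9],[0,0,2,0,0.9]]' >/dev/null;python3 st.py; python3 -m handwheel '[[-4,0,-25,0,0.9],[-9,0,-60,0,0.9],[-14,0,-95,0,0.9],[-17,0,-120,0,1],[-17,0,-120,0,1]]' >/dev/null; python3 - <<'E'
from h import *
c,P=snap("wrist","w3"); s,Q=snap("scene","s4"); S=np.load("pics/side1.npy")
print("placed",top(Q,(.63,-.157),.125,.15))
for g in((.438,.02),(.414,.172),(.351,.299)): print(top(Q,g))
try: print(top(P,(.438,.02)))
except Exception as e: print(e)
print(todelta([.385,-.05,.23]),todelta([.438,.0165,.18]),todelta([.438,.0165,.098]))
E
```

```text
t 10.5 j [-0.313  0.445 -0.07   0.959 -0.125  0.934] tcp [ 0.6309 -0.1593  0.1116] toolz [ 0.053 -0.148 -0.988] F [ 0.7 -0.   0.4] gap 0.077 grip 0.0
placed (array([ 633.3, -159.2]), array([ 632.5, -158.5]), 21.8, np.float64(0.1418), 163)
(array([447.1,  -3.7]), array([447.1,  -3.7]), 1.5, np.float64(0.1247), 2)
(array([417.7, 167.4]), array([415.6, 166.5]), 21.9, np.float64(0.1297), 74)
(array([354.4, 294.7]), array([352.5, 294. ]), 23.2, np.float64(0.1303), 57)
index -1 is out of bounds for axis 0 with size 0
[ 176.7835037  -199.06450971  -26.12211035] [ 230.73182307 -128.18012191   16.25987172] [ 243.63096281 -128.57372752   97.23800006]
```

```bash
python3 -m handwheel '[[25,-28,-5,0,1],[55,-62,-10,0,1],[85,-96,-15,0,1],[115,-130,-20,0,1],[145,-164,-25,0,1],[170,-190,-26,0,1],[177,-199,-26,0,1],[177,-199,-26,0,1]]' >/dev/null; python3 - <<'E'
from h import *
c,P=snap("wrist","w4")
r=top(P,(.438,.02)); print(r)
r=top(P,r[0]/1000); print(r)
x,y=(r[0]+r[1])/2000
print(todelta([x+.001,y-.003,.18]),todelta([x+.001,y-.003,.0975]))
E
python3 st.py
```

```text
(array([436.9,  19.7]), array([437.7,  19.1]), 21.7, np.float64(0.1289), 2621)
(array([436.9,  19.7]), array([437.7,  19.1]), 21.7, np.float64(0.1289), 2621)
[53.09974971 71.50791705 41.59053883] [ 66.00974524  71.21900966 123.07365701]
t 11.95 j [-0.233 -0.11  -0.447  1.148 -0.132  1.014] tcp [ 0.3846 -0.0496  0.2291] toolz [ 0.052 -0.148 -0.988] F [ 0.3 -0.2  0.1] gap 0.0855 grip 0.0
```

```bash
python3 -m handwheel '[[27,36,20,0,1],[53,71,42,0,1],[57,71,65,0,1],[61,71,90,0,1],[64,71,110,0,1],[66,71,123,0,1],[66,71,123,0,1],[66,71,123,0,1]]' >/dev/null;python3 st.py
python3 -m handwheel '[[0,0,0,0,0.3],[0,0,0,0,0.3],[0,0,0,0,0.3],[0,0,0,0,0.3],[0,0,0,0,0.3],[0,0,0,0,0.3]]' 70 >/dev/null
python3 -m handwheel '[[-2,0,-10,0,0.3],[-5,0,-35,0,0.3],[-10,0,-65,0,0.3],[-10,0,-65,0,0.3]]' >/dev/null;python3 st.py; python3 -c "
from h import *
print(todelta([.622,-.063,.155]))"
```

```text
t 12.75 j [-0.047  0.113 -0.566  0.833 -0.146  1.203] tcp [0.4392 0.0159 0.0978] toolz [ 0.051 -0.148 -0.988] F [ 0.1 -0.1  0.6] gap 0.0853 grip 0.0
t 13.75 j [-0.046  0.046 -0.452  1.007 -0.146  1.203] tcp [0.4401 0.0164 0.1677] toolz [ 0.058 -0.148 -0.987] F [ 1.8  0.6 -2.8] gap 0.0423 grip 72.20274209976196
[-128.30856794  147.81805234   34.89610491]
```

```bash
python3 -m handwheel '[[-20,23,5,0,0.3],[-45,52,11,0,0.3],[-70,81,18,0,0.3],[-95,110,25,0,0.3],[-115,133,30,0,0.3],[-128,148,34,0,0.3],[-128,148,34,0,0.3],[-128,148,34,0,0.3]]' >/dev/null;python3 - <<'E'
from h import *
c,P=snap("wrist","w5");g=(.623,-.061)
s=sensors.get_state(); b=s["tcp_pos"][2]-.0976
a=circ(P,g,b+.002,b+.023,.033);d=circ(P,g,b+.032,b+.078,.027);print(a,d)
e=np.array([.6229,-.0612])-(a[0]+d[0])/2; t=np.array(s["tcp_pos"]); t[:2]+=e
print(e,todelta([*t[:2],.1125]),s["tcp_pos"])
E
python3 st.py
```

```text
(array([ 0.6178, -0.0598]), 665, 0.0007) (array([ 0.6178, -0.0593]), 1901, 0.001)
[ 0.0051  -0.00165] [ 2.61768632  4.29713719 37.13091962] [ 0.61823287 -0.06203734  0.14958491]
t 14.6 j [-0.163  0.386 -0.063  1.05  -0.137  1.085] tcp [ 0.6182 -0.062   0.1496] toolz [ 0.049 -0.147 -0.988] F [-1.1 -0.  -2.9] gap 0.042 grip 72.40152597427368
```

```bash
python3 -m handwheel '[[-2,4.3,8,0,0.3],[-1,4.3,15,0,0.3],[0,4.3,22,0,0.3],[1,4.3,30,0,0.3],[2.5,4.3,37,0,0.3],[2.5,4.3,37,0,0.3],[2.5,4.3,37,0,0.3]]' >/dev/null;python3 - <<'E'
from h import *
s,Q=snap("scene","s5"); c,P=snap("wrist","w6"); g=(.623,-.061)
print(circ(Q,g,.045,.087,.0275),circ(P,g,.045,.09,.027))
E
python3 st.py
```

```text
(array([ 0.6232, -0.0632]), 234, 0.0014) (array([ 0.6243, -0.0612]), 1879, 0.001)
t 15.4 j [-0.164  0.419 -0.104  0.972 -0.137  1.084] tcp [ 0.6249 -0.0642  0.114 ] toolz [ 0.052 -0.148 -0.988] F [ 0.  -0.5 -2.7] gap 0.0418 grip 72.88626909255981
```

Good. I'll release it and go to look at lantern 3.

```bash
python3 -m handwheel '[[0,-1,2,0,0.3],[0,-1,3,0,0.3],[0,-1,3,0,0.9],[0,-1,3,0,0.9],[0,-1,3,0,0.9],[0,-1,3,0,0.9],[0,-1,3,0,0.9]]' >/dev/null;python3 st.py; python3 -m handwheel '[[-4,0,-25,0,0.9],[-9,0,-60,0,0.9],[-14,0,-95,0,0.9],[-17,0,-120,0,1],[-17,0,-120,0,1]]' >/dev/null; python3 - <<'E'
from h import *
s,Q=snap("scene","s6")
print("placed",top(Q,(.63,-.157),.125,.15),top(Q,(.623,-.061),.125,.15))
print(todelta([.365,.1,.23]))
E
```

```text
t 16.1 j [-0.166  0.42  -0.11   0.964 -0.137  1.082] tcp [ 0.6242 -0.065   0.111 ] toolz [ 0.052 -0.148 -0.988] F [-0.4  0.9  0.2] gap 0.0768 grip 0.0
placed (array([ 633. , -158.7]), array([ 632.8, -160.1]), 23.0, np.float64(0.1418), 155) (array([625.3, -65.9]), array([624.9, -66.5]), 22.3, np.float64(0.1423), 135)
[ 233.75334672 -195.43784541  -34.45951026]
```

```bash
python3 -m handwheel '[[30,-25,-5,0,1],[65,-54,-10,0,1],[100,-83,-15,0,1],[135,-112,-20,0,1],[170,-141,-25,0,1],[205,-171,-30,0,1],[233,-195,-34,0,1],[233,-195,-34,0,1]]' >/dev/null; python3 - <<'E'
from h import *
c,P=snap("wrist","w7")
r=top(P,(.414,.172)); r=top(P,r[0]/1000); print(r)
x,y=(r[0]+r[1])/2000
print(todelta([x+.001,y-.003,.18]),todelta([x+.001,y-.003,.0975]))
try: print(top(P,(.351,.299)))
except Exception as e: print(e)
E
python3 st.py
```

```text
(array([413.4, 173.5]), array([414., 173.]), 22.0, np.float64(0.1289), 2722)
[56.64514737 72.00754721 39.25277078] [ 69.53300078  71.8701622  120.73979036]
index -1 is out of bounds for axis 0 with size 0
t 17.5 j [ 0.18  -0.078 -0.422  1.203 -0.155  1.429] tcp [0.362  0.1002 0.2275] toolz [ 0.051 -0.148 -0.988] F [ 0.6  0.5 -0. ] gap 0.0854 grip 0.0
```

```bash
python3 -m handwheel '[[28,36,20,0,1],[57,72,39,0,1],[61,72,65,0,1],[65,72,90,0,1],[68,72,110,0,1],[69.5,72,121,0,1],[69.5,72,121,0,1],[69.5,72,121,0,1]]' >/dev/null;python3 st.py
python3 -m handwheel '[[0,0,0,0,0.3],[0,0,0,0,0.3],[0,0,0,0,0.3],[0,0,0,0,0.3],[0,0,0,0,0.3],[0,0,0,0,0.3]]' 70 >/dev/null
python3 -m handwheel '[[-2,0,-10,0,0.3],[-5,0,-35,0,0.3],[-10,0,-65,0,0.3],[-10,0,-65,0,0.3]]' >/dev/null;python3 st.py; python3 -c "
from h import *
print(todelta([.5335,-.166,.16]))"
```

```text
t 18.3 j [ 0.311  0.176 -0.486  0.904 -0.157  1.565] tcp [0.4182 0.1692 0.0987] toolz [ 0.052 -0.148 -0.988] F [0.3 0.5 0.1] gap 0.0851 grip 0.0
t 19.3 j [ 0.313  0.114 -0.374  1.071 -0.157  1.566] tcp [0.4198 0.1704 0.1683] toolz [ 0.059 -0.145 -0.988] F [ 0.6  0.3 -3.4] gap 0.0423 grip 72.1381938457489
[-349.4448918     2.80190908   63.84881194]
```

```bash
python3 -m handwheel '[[-30,0,6,0,0.3],[-75,0,14,0,0.3],[-120,1,22,0,0.3],[-165,1,30,0,0.3],[-210,2,38,0,0.3],[-255,2,46,0,0.3],[-295,2,54,0,0.3],[-325,3,60,0,0.3]]' >/dev/null
python3 -m handwheel '[[-15,0,2,0,0.3],[-23,0,3,0,0.3],[-23,0,3,0,0.3],[-23,0,3,0,0.3]]' >/dev/null
python3 - <<'E'
from h import *
c,P=snap("wrist","w8");g=(.5335,-.164)
s=sensors.get_state(); b=s["tcp_pos"][2]-.0985
a=circ(P,g,b+.002,b+.023,.033);d=circ(P,g,b+.032,b+.078,.027);print(a,d)
e=np.array([.5343,-.1642])-(a[0]+d[0])/2; t=np.array(s["tcp_pos"]); t[:2]+=e
print(e,todelta([*t[:2],.1135]),s["tcp_pos"])
for w in ((.5343,-.1642),(.527,-.0685)):
    q=P.reshape(-1,3); q=q[(np.hypot(*(q[:,:2]-np.array(w)).T)<.045)&(q[:,2]>.010)&(q[:,2]<.0165)]; print("well",q[:,:2].mean(0),len(q))
E
python3 st.py
```

```text
(array([ 0.5272, -0.1608]), 530, 0.0002) (array([ 0.5279, -0.1602]), 1814, 0.001)
[ 0.00675 -0.0037 ] [ 1.09425993  5.11935564 43.18067591] [ 0.53008997 -0.16383024  0.15631032]
well [ 0.53878623 -0.13914553] 625
well [ 0.52607495 -0.06694624] 6830
t 20.55 j [-0.381  0.235 -0.258  0.974 -0.117  0.865] tcp [ 0.5301 -0.1638  0.1563] toolz [ 0.052 -0.147 -0.988] F [ 1.   0.1 -3.4] gap 0.042 grip 71.87697887420654
```

```bash
python3 -m handwheel '[[-4,5,8,0,0.3],[-3,5,15,0,0.3],[-2,5,22,0,0.3],[-1,5,30,0,0.3],[0,5,37,0,0.3],[1,5,43,0,0.3],[1,5,43,0,0.3],[1,5,43,0,0.3]]' >/dev/null;python3 - <<'E'
from h import *
s,Q=snap("scene","s7"); c,P=snap("wrist","w9"); g=(.534,-.164)
print(circ(Q,g,.045,.087,.0275),circ(P,g,.045,.09,.027))
E
python3 st.py
```

```text
(array([ 0.5356, -0.1662]), 240, 0.0015) (array([ 0.5352, -0.1654]), 1736, 0.001)
t 21.45 j [-0.385  0.282 -0.307  0.877 -0.117  0.863] tcp [ 0.5374 -0.1691  0.1139] toolz [ 0.052 -0.147 -0.988] F [-0.2  0.2 -3.7] gap 0.0425 grip 71.80455923080444
```

```bash
python3 -m handwheel '[[1,-1,2,0,0.3],[1,-1,3,0,0.3],[1,-1,3,0,0.8],[1,-1,3,0,0.8],[1,-1,3,0,0.8],[1,-1,3,0,0.8],[1,-1,3,0,0.8]]' >/dev/null;python3 st.py; python3 -m handwheel '[[-4,0,-25,0,0.8],[-9,0,-60,0,0.8],[-14,0,-95,0,0.8],[-17,0,-120,0,1],[-17,0,-120,0,1]]' >/dev/null; python3 - <<'E'
from h import *
s,Q=snap("scene","s8"); S=snap("side","d8")[1]
for g in((.63,-.157),(.623,-.061),(.534,-.164)): print("placed",top(Q,g,.125,.15),top(S,g,.12,.15))
print("L4",top(Q,(.351,.299)),top(S,(.351,.299)))
print(todelta([.32,.2,.25]))
E
```

```text
t 22.15 j [-0.385  0.283 -0.314  0.869 -0.117  0.862] tcp [ 0.5362 -0.1689  0.1107] toolz [ 0.052 -0.147 -0.988] F [ 0.1 -0.2 -1.1] gap 0.0683 grip 0.0
placed (array([ 633.3, -158.7]), array([ 634.4, -158.2]), 23.4, np.float64(0.1419), 164) (array([ 624.9, -154.5]), array([ 625.9, -151. ]), 24.0, np.float64(0.1391), 53)
placed (array([625.1, -66. ]), array([624.9, -65.8]), 23.3, np.float64(0.1421), 138) (array([618.6, -58.2]), array([619.1, -59.7]), 22.0, np.float64(0.1385), 68)
placed (array([ 537. , -168.3]), array([ 536.3, -168. ]), 22.8, np.float64(0.1418), 143) (array([ 534.9, -160.7]), array([ 531.2, -162. ]), 22.3, np.float64(0.1384), 46)
L4 (array([353. , 295.5]), array([353.3, 297.8]), 23.9, np.float64(0.1297), 69) (array([347.9, 302.7]), array([349.2, 301.1]), 21.9, np.float64(0.1281), 119)
[408.20848101 -89.85311733 -83.35965217]
```

```bash
python3 -m handwheel '[[30,-6,-6,0,1],[75,-16,-15,0,1],[120,-26,-24,0,1],[165,-36,-33,0,1],[210,-46,-42,0,1],[255,-56,-51,0,1],[300,-66,-60,0,1],[345,-76,-70,0,1]]' >/dev/null; 
python3 -m handwheel '[[40,-8,-8,0,1],[63,-14,-13,0,1],[63,-14,-13,0,1]]' >/dev/null; python3 - <<'E'
from h import *
c,P=snap("wrist","w10")
r=top(P,(.351,.299)); r=top(P,r[0]/1000); print(r)
x,y=(r[0]+r[1])/2000
print(todelta([x+.001,y-.003,.18]),todelta([x+.001,y-.003,.0975]))
E
python3 st.py
```

```text
(array([350. , 300.5]), array([350.5, 300.2]), 22.0, np.float64(0.129), 2716)
[91.28347825 61.7877533  54.78528323] [104.23414901  61.71131909 136.26242287]
t 23.9 j [ 0.473 -0.045 -0.34   1.299 -0.156  1.724] tcp [0.3183 0.2004 0.2484] toolz [ 0.05  -0.149 -0.988] F [-0.4 -1.2 -0.1] gap 0.0852 grip 0.0
```

```bash
python3 -m handwheel '[[46,31,27,0,1],[91,62,55,0,1],[95,62,80,0,1],[99,62,105,0,1],[102,62,125,0,1],[104,62,136,0,1],[104,62,136,0,1],[104,62,136,0,1]]' >/dev/null;python3 st.py
python3 -m handwheel '[[0,0,0,0,0.3],[0,0,0,0,0.3],[0,0,0,0,0.3],[0,0,0,0,0.3],[0,0,0,0,0.3],[0,0,0,0,0.3]]' 70 >/dev/null
python3 -m handwheel '[[-2,0,-10,0,0.3],[-5,0,-35,0,0.3],[-10,0,-65,0,0.3],[-10,0,-65,0,0.3]]' >/dev/null;python3 st.py; python3 -c "
from h import *
print(todelta([.527,-.0705,.16]))"
```

```text
t 24.7 j [ 0.621  0.231 -0.413  0.971 -0.151  1.879] tcp [0.3541 0.2962 0.0997] toolz [ 0.052 -0.148 -0.988] F [0.7 0.4 0. ] gap 0.0853 grip 0.0
t 25.7 j [ 0.623  0.174 -0.302  1.133 -0.151  1.88 ] tcp [0.3553 0.2983 0.1689] toolz [ 0.058 -0.144 -0.988] F [ 1.3  0.2 -4.1] gap 0.0423 grip 72.38561511039734
[-397.70873392   47.70059787   71.71600351]
```

```bash
python3 -m handwheel '[[-30,4,5,0,0.3],[-75,9,13,0,0.3],[-120,14,21,0,0.3],[-165,20,29,0,0.3],[-210,25,38,0,0.3],[-255,30,46,0,0.3],[-300,36,54,0,0.3],[-345,41,62,0,0.3]]' >/dev/null
python3 -m handwheel '[[-30,4,5,0,0.3],[-47,6,6,0,0.3],[-51,6,6,0,0.3],[-51,6,6,0,0.3]]' >/dev/null
python3 - <<'E'
from h import *
c,P=snap("wrist","w11");g=(.526,-.067)
s=sensors.get_state(); b=s["tcp_pos"][2]-.0995
a=circ(P,g,b+.002,b+.023,.033);d=circ(P,g,b+.032,b+.078,.027);print(a,d)
e=np.array([.5268,-.0683])-(a[0]+d[0])/2; t=np.array(s["tcp_pos"]); t[:2]+=e
print(e,todelta([*t[:2],.1145]),s["tcp_pos"])
E
python3 st.py
```

```text
(array([ 0.5201, -0.0666]), 505, 0.0002) (array([ 0.5207, -0.0661]), 1771, 0.0009)
[ 0.0064  -0.00195] [ 3.15787907  5.3664305  45.03174044] [ 0.52257037 -0.0690405   0.15946516]
t 26.95 j [-0.208  0.201 -0.293  0.996 -0.133  1.04 ] tcp [ 0.5226 -0.069   0.1595] toolz [ 0.051 -0.146 -0.988] F [-0.2 -0.1 -3.6] gap 0.0423 grip 72.04748153686523
```

```bash
python3 -m handwheel '[[-3,5,8,0,0.3],[-2,5,15,0,0.3],[-1,5,22,0,0.3],[0,5,30,0,0.3],[1.5,5,37,0,0.3],[3,5,44,0,0.3],[3,5,44,0,0.3],[3,5,44,0,0.3]]' >/dev/null;python3 - <<'E'
from h import *
s,Q=snap("scene","s9"); c,P=snap("wrist","w12"); g=(.527,-.068)
print(circ(Q,g,.045,.087,.0275),circ(P,g,.045,.09,.027))
E
python3 st.py
```

```text
(array([ 0.5266, -0.0697]), 192, 0.0016) (array([ 0.5278, -0.0687]), 1720, 0.0009)
t 27.85 j [-0.21   0.246 -0.347  0.894 -0.134  1.038] tcp [ 0.53   -0.0723  0.1166] toolz [ 0.053 -0.148 -0.988] F [-0.1 -0.1 -3.6] gap 0.042 grip 72.16203331947327
```

```bash
python3 -m handwheel '[[0,-1,2,0,0.3],[0,-1,4,0,0.3],[0,-1,5,0,0.8],[0,-1,5,0,0.8],[0,-1,5,0,0.8],[0,-1,5,0,0.8],[0,-1,5,0,0.8]]' >/dev/null;python3 st.py; python3 -m handwheel '[[-4,0,-25,0,0.8],[-9,0,-60,0,0.8],[-14,0,-95,0,0.8],[-20,0,-140,0,0.6],[-27,0,-185,-0.14,0.3],[-27,0,-185,-0.28,0]]' >/dev/null; python3 - <<'E'
from h import *
s,Q=snap("scene","s10"); S=snap("side","d10")[1]
for g in((.63,-.157),(.623,-.061),(.534,-.164),(.527,-.068)): print("placed",top(Q,g,.125,.15),top(S,g,.12,.15))
print(todelta([.30,.31,.47]))
E
python3 st.py
```

```text
t 28.55 j [-0.213  0.25  -0.357  0.881 -0.134  1.035] tcp [ 0.5291 -0.0732  0.1114] toolz [ 0.053 -0.148 -0.988] F [-0.4 -0.4 -0.8] gap 0.0684 grip 0.0
placed (array([ 633.8, -158.6]), array([ 632.5, -158.8]), 22.1, np.float64(0.1418), 164) (array([ 626.3, -152.4]), array([ 627.5, -152.6]), 24.1, np.float64(0.1389), 58)
placed (array([625.4, -65.9]), array([624.7, -65.2]), 23.4, np.float64(0.1419), 144) (array([617.6, -59.1]), array([617.7, -59.7]), 21.7, np.float64(0.1389), 60)
placed (array([ 536.2, -168.1]), array([ 536.1, -168.3]), 22.2, np.float64(0.1419), 141) (array([ 529.2, -164.6]), array([ 527.4, -166.2]), 24.8, np.float64(0.1385), 59)
placed (array([526.8, -69.5]), array([526.6, -69.1]), 22.0, np.float64(0.142), 122) (array([522.5, -60.9]), array([523.1, -60.5]), 23.5, np.float64(0.1392), 66)
[ 412.33694675   18.07627981 -237.16479598]
t 29.25 j [-0.209  0.157  0.     1.328 -0.134  0.758] tcp [ 0.5285 -0.0714  0.3   ] toolz [ 0.056 -0.148 -0.987] F [ 0.4 -0.4 -0.8] gap 0.01 grip 0.0
```

```bash
python3 -m handwheel '[[40,2,-30,-0.14,0],[80,4,-60,-0.28,0],[120,6,-90,-0.42,0],[160,8,-115,-0.56,0],[200,10,-140,-0.70,0],[240,12,-160,-0.84,0],[280,14,-180,-0.98,0],[320,16,-200,-1.12,0]]' >/dev/null
python3 -c "
from h import *
print(todelta([.39,.39,.47]))"
python3 st.py
```

```text
[-64.01347556 147.67348482 -45.57707045]
t 30.05 j [ 0.499  0.073  0.265  1.79  -0.155  0.353] tcp [0.3503 0.2293 0.446 ] toolz [ 0.05  -0.149 -0.988] F [0.5 0.5 0.4] gap -0.0002 grip 0.0
```

```bash
python3 -m handwheel '[[-14,32,-9,-0.14,0],[-28,65,-18,-0.28,0],[-42,98,-28,-0.42,0],[-55,127,-38,-0.56,0],[-64,147,-45,-0.64,0],[-64,147,-45,-0.64,0]]' >/dev/null
python3 -c "
from h import *
s=sensors.get_state();q=s['orientation'];print(R.from_quat([q[1],q[2],q[3],q[0]]).as_matrix().round(3).tolist())
for r in(.7,.9): print(todelta([r*.7,r*.72,.45]))"
python3 st.py
```

```text
[[-0.708, -0.705, 0.049], [-0.703, 0.695, -0.15], [0.072, -0.141, -0.987]]
[-149.7173664    12.44181643    4.32036748]
[-349.99846667   13.92165687  -10.55548372]
t 30.65 j [ 0.717  0.436  0.806  2.005 -0.146 -0.065] tcp [0.3926 0.3908 0.4668] toolz [ 0.049 -0.15  -0.987] F [-0.  -0.5 -0.9] gap -0.0002 grip 0.0
```

```bash
python3 -m handwheel '[[-20,0,0,0,0],[-45,0,0,0,0],[-70,0,0,0,0],[-95,0,0,0,0],[-120,0,0,0,0],[-145,0,0,0,0],[-170,0,0,0,0],[-195,0,0,0,0]]' >/dev/null
python3 st.py
python3 -m handwheel '[[-25,0,0,0,0],[-50,0,0,0,0],[-75,0,0,0,0],[-100,0,0,0,0],[-125,0,0,0,0],[-150,0,0,0,0],[-175,0,0,0,0],[-200,0,0,0,0]]' >/dev/null
python3 st.py
```

```text
t 31.45 j [ 0.728  0.7    1.263  2.168 -0.146 -0.054] tcp [0.4502 0.45   0.4583] toolz [ 0.071 -0.131 -0.989] F [ 0.2 -0.2 -0. ] gap -0.0001 grip 0.0
t 32.25 j [ 0.725  0.817  1.264  2.014 -0.145 -0.066] tcp [0.5183 0.5085 0.3779] toolz [ 0.099 -0.105 -0.989] F [ 0.4  0.5 -0.2] gap -0.0001 grip 0.0
```

```bash
python3 - <<'E'
from h import *
q=np.vstack([np.load("pics/scene1.npy").reshape(-1,3),np.load("pics/side1.npy").reshape(-1,3)])
xs=np.arange(.1,.9,.1); ys=np.arange(.4,1.11,.1)
print("cols y",ys.round(1))
for x in xs: print(round(x,1),[round(float(np.nan_to_num(np.nanmax(q[(abs(q[:,0]-x-.05)<.05)&(abs(q[:,1]-y-.05)<.05)&(q[:,2]<1)][:,2],initial=-1))),2) for y in ys])
print(todelta([.34,.58,.42]))
E
```

```text
cols y [0.4 0.5 0.6 0.7 0.8 0.9 1.  1.1]
0.1 [0.11, 0.13, 0.13, 0.13, -1.0, 0.23, 0.43, 0.43]
0.2 [0.11, 0.13, 0.13, 0.13, -1.0, 0.24, 0.43, 0.43]
0.3 [0.11, 0.11, 0.12, 0.11, -1.0, 0.23, 0.43, 0.43]
0.4 [0.26, 0.07, 0.07, 0.07, -1.0, 0.23, 0.43, 0.43]
0.5 [0.36, 0.26, 0.07, 0.07, -1.0, 0.24, 0.55, 0.53]
0.6 [0.26, 0.01, 0.01, 0.01, -0.74, 0.59, 0.59, 0.24]
0.7 [0.01, 0.01, 0.01, 0.01, -0.73, 0.59, 0.59, 0.23]
0.8 [0.01, 0.01, 0.01, 0.01, -0.41, -0.36, -0.36, -1.0]
[ 74.76254155 169.20867052 -66.93649203]
```

```bash
python3 -m handwheel '[[0,10,-40,0,0],[5,40,-60,0,0],[8,70,-60,0,0],[8,100,-50,0,0],[8,110,-40,0,0],[8,110,-40,0,0]]' >/dev/null
python3 st.py
python3 -c "
from h import *
print(todelta([.44,.62,.26]))"
```

```text
t 32.85 j [ 0.883  0.801  1.263  2.038 -0.144  0.088] tcp [0.4234 0.5732 0.3889] toolz [ 0.107 -0.095 -0.99 ] F [-0.3 -0.2 -0.4] gap 0.0003 grip 0.0
[-44.12917744  39.18897655 124.85945536]
```

```bash
python3 -m handwheel '[[-11,10,35,0,0],[-25,22,80,0,0],[-44,39,120,0,0],[-80,39,122,0,0],[-120,39,122,0,0],[-165,39,122,0,0],[-215,39,122,0,0]]' >/dev/null
python3 st.py
python3 -m handwheel '[[-50,0,0,0,0],[-100,0,0,0,0],[-150,0,0,0,0],[-200,0,0,0,0],[-250,0,0,0,0],[-300,0,0,0,0],[-350,0,0,0,0],[-400,0,0,0,0]]' >/dev/null
python3 st.py
```

```text
t 33.55 j [ 0.875  1.007  1.263  1.783 -0.143  0.077] tcp [0.5099 0.668  0.2308] toolz [ 0.137 -0.058 -0.989] F [ 0.2 -0.3 -0.1] gap 0.0002 grip 0.0
t 34.35 j [ 0.838  1.088  1.264  1.637 -0.138  0.03 ] tcp [0.574  0.6951 0.1646] toolz [ 0.175 -0.012 -0.985] F [0.3 0.2 0. ] gap 0.0005 grip 0.0
```

```bash
for i in 1 2 3; do python3 -m handwheel '[[-30,0,-40,0,0],[-60,0,-80,0,0],[-90,0,-120,0,0],[-120,0,-160,0,0],[-150,0,-200,0,0],[-180,0,-240,0,0],[-210,0,-280,0,0],[-240,0,-320,0,0]]' >/dev/null
python3 st.py; done
```

```text
t 35.15 j [ 0.84   0.947  1.264  1.724 -0.137  0.025] tcp [0.5474 0.6694 0.284 ] toolz [ 0.209  0.029 -0.978] F [ 0.1 -0.8  0.3] gap -0.0002 grip 0.0
t 35.95 j [ 0.842  0.826  1.264  1.793 -0.135  0.02 ] tcp [0.5181 0.6396 0.3806] toolz [ 0.242  0.068 -0.968] F [-0.5  0.1  0.4] gap 0.0001 grip 0.0
t 36.75 j [ 0.844  0.719  1.264  1.849 -0.134  0.015] tcp [0.4876 0.6081 0.4604] toolz [ 0.274  0.106 -0.956] F [-0.1 -0.1  0.2] gap 0.0003 grip 0.0
```

```bash
for i in 1 2 3 4; do python3 -m handwheel '[[-50,0,0,0,0],[-100,0,0,0,0],[-150,0,0,0,0],[-200,0,0,0,0],[-250,0,0,0,0],[-300,0,0,0,0],[-350,0,0,0,0],[-400,0,0,0,0]]' >/dev/null
python3 st.py; done
```

```text
t 37.55 j [ 0.817  0.82   1.264  1.689 -0.125 -0.019] tcp [0.5613 0.6598 0.3978] toolz [ 0.308  0.146 -0.94 ] F [ 0.4 -0.4  0.3] gap 0.0001 grip 0.0
t 38.35 j [ 0.799  0.889  1.264  1.56  -0.117 -0.042] tcp [0.6148 0.6967 0.3555] toolz [ 0.344  0.187 -0.92 ] F [ 0.4  0.3 -0.1] gap -0.0001 grip 0.0
t 39.15 j [ 0.788  0.933  1.264  1.455 -0.11  -0.059] tcp [0.6542 0.7247 0.3318] toolz [ 0.38   0.227 -0.897] F [ 1.1  1.  -0.3] gap -0.0001 grip 0.0
t 39.95 j [ 0.781  0.957  1.264  1.371 -0.103 -0.071] tcp [0.6829 0.7465 0.3247] toolz [ 0.415  0.267 -0.87 ] F [ 0.4  0.4 -0.3] gap -0.0003 grip 0.0
```

```bash
for i in 1 2 3 4 5 6; do python3 -m handwheel '[[-50,0,0,0,0],[-100,0,0,0,0],[-150,0,0,0,0],[-200,0,0,0,0],[-250,0,0,0,0],[-300,0,0,0,0],[-350,0,0,0,0],[-400,0,0,0,0]]' >/dev/null
python3 st.py; done
```

```text
t 40.75 j [ 0.778  0.965  1.264  1.303 -0.098 -0.081] tcp [0.7034 0.7638 0.3319] toolz [ 0.45   0.306 -0.839] F [ 0.7  0.7 -0.6] gap -0.0001 grip 0.0
t 41.55 j [ 0.777  0.959  1.264  1.248 -0.093 -0.087] tcp [0.7171 0.7774 0.3509] toolz [ 0.482  0.343 -0.806] F [-0.7  0.3  0.1] gap 0.0002 grip 0.0
t 42.35 j [ 0.777  0.944  1.264  1.205 -0.09  -0.092] tcp [0.7252 0.7878 0.3792] toolz [ 0.513  0.379 -0.77 ] F [ 0.6 -0.6 -0.4] gap 0.0001 grip 0.0
t 43.15 j [ 0.779  0.919  1.264  1.17  -0.087 -0.096] tcp [0.7283 0.7952 0.4153] toolz [ 0.542  0.413 -0.732] F [-0.7 -0.4  0.2] gap 0.0004 grip 0.0
t 43.95 j [ 0.783  0.888  1.264  1.143 -0.086 -0.098] tcp [0.7269 0.7996 0.4572] toolz [ 0.569  0.445 -0.691] F [-0.5  0.3  0.1] gap -0.0003 grip 0.0
t 44.75 j [ 0.787  0.852  1.264  1.121 -0.085 -0.1  ] tcp [0.7214 0.8012 0.5033] toolz [ 0.594  0.476 -0.649] F [-0.2  0.3 -0.1] gap 0.0001 grip 0.0
```

```bash
for i in 1 2 3 4 5 6; do python3 -m handwheel '[[-42,0,26,0,0],[-84,0,52,0,0],[-126,0,78,0,0],[-168,0,104,0,0],[-210,0,130,0,0],[-252,0,156,0,0],[-294,0,182,0,0],[-336,0,208,0,0]]' >/dev/null
python3 st.py; done
```

```text
t 45.55 j [ 0.779  0.929  1.264  0.987 -0.075 -0.11 ] tcp [0.766  0.8373 0.4634] toolz [ 0.616  0.504 -0.605] F [0.7 0.2 0.6] gap -0.0003 grip 0.0
t 46.35 j [ 0.774  0.979  1.264  0.884 -0.067 -0.117] tcp [0.7955 0.8616 0.4427] toolz [ 0.636  0.529 -0.562] F [-0.3 -0.1  0.1] gap 0.0003 grip 0.0
t 47.15 j [ 0.771  1.008  1.264  0.803 -0.06  -0.121] tcp [0.8148 0.8784 0.4377] toolz [ 0.653  0.551 -0.52 ] F [0.1 0.1 0.3] gap 0.0001 grip 0.0
t 47.95 j [ 0.77   1.022  1.264  0.741 -0.055 -0.125] tcp [0.8266 0.8901 0.4455] toolz [ 0.668  0.571 -0.477] F [-0.6  0.8 -0.4] gap 0.0 grip 0.0
t 48.75 j [ 0.77   1.022  1.264  0.693 -0.051 -0.127] tcp [0.8327 0.8979 0.4635] toolz [ 0.68   0.589 -0.435] F [ 0.3 -0.  -0.7] gap -0.0001 grip 0.0
t 49.55 j [ 0.771  1.013  1.264  0.656 -0.047 -0.129] tcp [0.8342 0.9027 0.4895] toolz [ 0.691  0.606 -0.394] F [ 0.3 -0.5  1. ] gap -0.0001 grip 0.0
```

```bash
cat > rk.py <<'E'
from h import *
C=np.array([.6277,.3172]); a=np.deg2rad(45.75); ex=np.array([np.cos(a),np.sin(a)]); ey=np.array([-ex[1],ex[0]])
def W(x,y,z): return np.array([*(C+ex*x+ey*y),z])
def L(p): d=np.array(p)[:2]-C; return np.array([d@ex,d@ey,p[2]])
E
python3 - <<'E'
from rk import *
s=sensors.get_state();q=s['orientation'];print(R.from_quat([q[1],q[2],q[3],q[0]]).as_matrix().round(3).tolist())
print(todelta([.60,.62,.50]),todelta([.42,.33,.5]))
for p in ((-.19,-.028,.25),(-.14,-.028,.17),(-.068,-.028,.17)): print(W(*p),todelta(W(*p)))
E
```

```text
[[-0.195, -0.696, 0.691], [-0.369, 0.705, 0.606], [-0.909, -0.137, -0.394]]
[ 140.2692352   -37.76568596 -337.33601563] [ 282.2237224  -116.96805296 -637.46250333]
[0.51517627 0.1615645  0.25      ] [ 553.01531271 -267.74086936 -575.2651349 ]
[0.55006579 0.1973796  0.17      ] [ 605.73460408 -255.82216589 -497.9435931 ]
[0.6003067  0.24895333 0.17      ] [ 576.93920854 -254.42201939 -431.967349  ]
```

```bash
python3 -m handwheel '[[10,-2,-30,0,0],[25,-6,-70,0,0],[45,-12,-115,0,0],[65,-18,-160,0,0],[85,-24,-205,0,0],[105,-30,-250,0,0],[125,-34,-295,0,0],[140,-38,-337,0,0]]' >/dev/null; python3 st.py
python3 -m handwheel '[[20,-10,-40,0,0],[40,-22,-85,0,0],[60,-34,-130,0,0],[80,-45,-175,0,0],[100,-56,-215,0,0],[120,-67,-255,0,0],[142,-79,-300,0,0],[142,-79,-300,0,0]]' >/dev/null; python3 st.py
python3 -c "
from rk import *
for p in ((-.20,-.028,.33),(-.19,-.028,.22),(-.14,-.028,.165)): print(W(*p),todelta(W(*p)))"
```

```text
t 50.35 j [ 0.71   0.141 -0.175  0.089  0.008 -0.153] tcp [0.6168 0.6393 0.4984] toolz [ 0.691  0.606 -0.394] F [-0.5 -0.6 -0.2] gap 0.0003 grip 0.0
t 51.15 j [ 0.345 -0.55  -0.684  0.293  0.34  -0.301] tcp [0.4359 0.348  0.5005] toolz [ 0.695  0.604 -0.39 ] F [ 0.7 -0.7  0.6] gap -0.0003 grip 0.0
[0.50819836 0.15440148 0.33      ] [ 2.12265965e+02 -1.63444688e+02 -1.02755310e-01]
[0.51517627 0.1615645  0.22      ] [ 308.42820574 -147.9459247    51.97998523]
[0.55006579 0.1973796  0.165     ] [ 338.65321448 -139.13298202  119.31334166]
```

```bash
python3 -m handwheel '[[25,-20,0,0,0],[55,-43,0,0,0],[85,-66,0,0,0],[115,-89,0,0,0],[145,-112,0,0,0],[175,-135,0,0,0],[205,-158,0,0,0],[212,-163,0,0,0]]' >/dev/null; python3 st.py
python3 -m handwheel '[[20,4,10,0,0],[45,7,24,0,0],[70,11,38,0,0],[90,15,50,0,0],[96,16,52,0,0],[96,16,52,0,0]]' >/dev/null; python3 st.py
python3 - <<'E'
from rk import *
c,P=snap("wrist","w13"); d,S=snap("side","d13")
print(L(sensors.get_state()["tcp_pos"]))
E
```

```text
t 51.95 j [-0.348 -0.36  -0.948  0.141  0.933 -0.767] tcp [0.5111 0.1561 0.3253] toolz [ 0.692  0.603 -0.396] F [-0.8 -0.7 -0.1] gap -0.0002 grip 0.0
t 52.55 j [-0.339 -0.146 -1.026 -0.088  0.934 -0.819] tcp [0.5334 0.1528 0.2389] toolz [ 0.661  0.62  -0.423] F [ 0.6 -0.2  0.3] gap 0.0002 grip 0.0
[-0.18364084 -0.04733636  0.23986688]
```

View pics/w13.png

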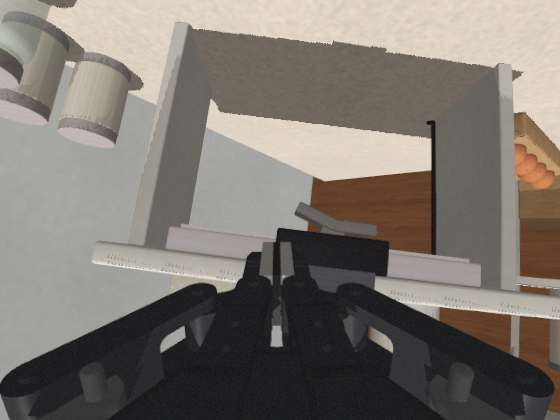

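The wrist camera looks up from below. The pod is at (333,250) and the rocker is a V. Its right half hangs, with its end at (300,210) and the other end at (375,228).

```bash
python3 - <<'E'
from rk import *
P=np.load("pics/w13.npy")
for u,v in((303,213),(315,219),(340,224),(355,228),(370,230),(285,250),(330,255),(383,255),(300,235),(105,255)): print((u,v),at(P,u,v,1),L(at(P,u,v,1)).round(4))
q=P.reshape(-1,3); l=np.column_stack([(q[:,:2]-C)@ex,(q[:,:2]-C)@ey,q[:,2]])
m=(abs(l[:,1])<.06)&(l[:,2]>.18)&(l[:,2]<.208)&(l[:,0]>-.095)&(l[:,0]<-.04); k=l[m]
print(len(k),np.percentile(k,[1,50,99],axis=0).round(4))
for p in ((-.135,-.03,.17),(-.10,-.028,.165),(-.066,-.028,.165)): print(W(*p),todelta(W(*p)))
E
```

```text
(303, 213) [0.5931 0.2433 0.1979] [-0.0771 -0.0268  0.1979]
(315, 219) [0.5853 0.2507 0.2017] [-0.0772 -0.016   0.2017]
(340, 224) [0.5699 0.2659 0.2032] [-0.0771  0.0056  0.2032]
(355, 228) [0.5602 0.2745 0.2052] [-0.0777  0.0186  0.2052]
(370, 230) [0.5512 0.2843 0.2052] [-0.0769  0.0318  0.2052]
(285, 250) [0.5187 0.1437 0.235 ] [-0.2003 -0.043   0.235 ]
(330, 255) [0.5733 0.26   0.2305] [-0.0789 -0.0009  0.2305]
(383, 255) [0.5412 0.2907 0.2252] [-0.0793  0.0435  0.2252]
(300, 235) [0.5927 0.2413 0.217 ] [-0.0788 -0.0279  0.217 ]
(105, 255) [0.6864 0.1233 0.253 ] [-0.0979 -0.1773  0.253 ]
992 [[-0.0787 -0.0322  0.1901]
 [-0.077  -0.0062  0.2017]
 [-0.0571  0.0363  0.2078]]
[0.55498735 0.19956552 0.17      ] [40.08307861 25.2957429  72.81025893]
[0.57797741 0.22603167 0.165     ] [ 29.49674328  27.49096024 106.53132839]
[0.60170228 0.25038594 0.165     ] [ 15.07881249  27.09347483 137.32037314]
```

```bash
python3 -m handwheel '[[10,5,18,0,0],[22,11,38,0,0],[32,18,56,0,0],[40,25,73,0,0],[40,25,73,0,0],[40,25,73,0,0]]' >/dev/null; python3 st.py
python3 -c "
from rk import *
print(L(sensors.get_state()['tcp_pos']))
for p in ((-.10,-.028,.165),(-.066,-.028,.165)): print(todelta(W(*p)))"
```

```text
t 53.25 j [-0.199  0.068 -1.026 -0.364  0.836 -0.711] tcp [0.5764 0.1928 0.1843] toolz [ 0.636  0.629 -0.447] F [0.2 0.7 0. ] gap -0.0 grip 0.0
[-0.12488304 -0.05001102  0.18425189]
[ 3.44155872 23.08162568 30.49066068]
[-11.71322777  21.82379643  60.90036821]
```

```bash
python3 -m handwheel '[[2,8,8,0,0],[3,16,16,0,0],[4,23,25,0,0],[4,23,31,0,0],[4,23,31,0,0],[4,23,31,0,0]]' >/dev/null; python3 st.py
python3 -c "
from rk import *
print(L(sensors.get_state()['tcp_pos']))
for p in ((-.08,-.028,.163),(-.066,-.028,.165),(-.066,-.028,.19)): print(todelta(W(*p)))"
```

```text
t 53.85 j [-0.113  0.132 -1.027 -0.469  0.772 -0.643] tcp [0.5865 0.2246 0.1681] toolz [ 0.628  0.631 -0.456] F [0.3 0.7 1.1] gap 0.0 grip 0.0
[-0.09505759 -0.03511138  0.16806837]
[-3.17331341  6.94228432 15.64371842]
[-11.29335027   6.11192728  27.19254991]
[-33.38437977   3.439742    15.79755797]
```

```bash
python3 -m handwheel '[[-3,6,9,0,0],[-7,6,18,0,0],[-11,6,27,0,0],[-11,6,27,0,0],[-11,6,27,0,0]]' >/dev/null; python3 st.py
python3 - <<'E'
from rk import *
print(L(sensors.get_state()['tcp_pos']))
for p in ((-.066,-.028,.18),(-.066,-.028,.19),(-.066,-.028,.195)): print(todelta(W(*p)))
E
```

```text
t 54.35 j [-0.046  0.175 -1.003 -0.526  0.72  -0.587] tcp [0.6018 0.2504 0.1648] toolz [ 0.628  0.631 -0.456] F [-0.4 -0.3  0.1] gap 0.0002 grip 0.0
[-0.0659344  -0.02811774  0.16482733]
[-13.3909136   -1.50526721  -6.97465193]
[-22.22723809  -2.57635596 -11.53229806]
[-26.64540034  -3.11190033 -13.81112113]
```

```bash
python3 -m handwheel '[[-5,-0.5,-2.5,0,0],[-9,-1,-4.5,0,0],[-13,-1.5,-7,0,0]]' |grep -E "tcp|force"; python3 -m handwheel '[[-3,-0.4,-1.5,0,0],[-6,-0.7,-3,0,0],[-9,-1,-4.5,0,0]]' |grep -E "tcp|force";  python3 -m handwheel '[[-3,-0.4,-1.5,0,0],[-4.5,-0.5,-2.3,0,0],[-4.5,-0.5,-2.3,0,0]]' |grep -E "tcp|force"
```

```text
tcp_pos: [0.6013, 0.2491, 0.1797]
wrist_force: [0.3, -1.8, -2.3]
grip_force: 1.3
tcp_pos: [0.5985, 0.2484, 0.184]
wrist_force: [4.7, -2.7, -26.0]
grip_force: 11.2
tcp_pos: [0.5962, 0.2481, 0.185]
wrist_force: [2.7, -5.5, -26.8]
grip_force: 12.4
```

```bash
python3 -m handwheel '[[5,0.5,2.5,0,0],[12,1.5,7,0,0],[18,2,10,0,0],[18,2,0,0,0],[18,2,-20,0,0],[18,2,-40,0,0],[18,2,-40,0,0]]' |grep -E "tcp|force"; python3 st.py; python3 - <<'E'
from rk import *
c,P=snap("wrist","w14"); print(L(sensors.get_state()['tcp_pos']))
q=P.reshape(-1,3); l=np.column_stack([(q[:,:2]-C)@ex,(q[:,:2]-C)@ey,q[:,2]])
m=(abs(l[:,1])<.045)&(l[:,2]>.175)&(l[:,2]<.21)&(l[:,0]>-.085)&(l[:,0]<-.05)
for y in np.arange(-.035,.04,.01):
    k=l[m&(abs(l[:,1]-y)<.005)]; print(round(y,3),len(k),k[:,2].min().round(4) if len(k) else 0)
cv2.imwrite("pics/w14c.png",cv2.resize(c["color"][130:300,200:460],None,fx=2,fy=2))
E
```

```text
tcp_pos: [0.5708, 0.2181, 0.2001]
wrist_force: [0.1, -1.1, 0.2]
grip_force: 0.0
t 55.95 j [-0.135  0.023 -1.018 -0.343  0.789 -0.661] tcp [0.5708 0.2181 0.2001] toolz [ 0.63   0.631 -0.453] F [ 0.1 -1.1  0.2] gap 0.0003 grip 0.0
[-0.11013917 -0.02884628  0.19985963]
-0.035 0 0
-0.025 0 0
-0.015 0 0
-0.005 133 0.1996
0.005 345 0.1957
0.015 292 0.1917
0.025 277 0.1881
0.035 77 0.1881
```

View pics/w14c.png

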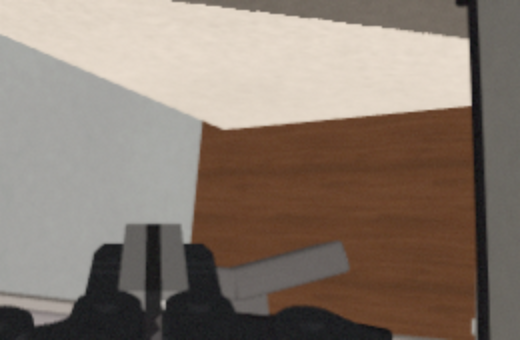

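The left half now hangs, at z = 0.188, so the lamp is off. Next is the lever.

```bash
cat > bx.py <<'E'
from h import *
C=np.array([.495,-.3795]); a=np.deg2rad(41.35); ey=np.array([np.cos(a),np.sin(a)]); ex=np.array([ey[1],-ey[0]])
def W(x,y,z): return np.array([*(C+ex*x+ey*y),z])
def L(p): d=np.array(p)[:2]-C; return np.array([d@ex,d@ey,p[2]])
E
python3 - <<'E'
from bx import *
for p in ([.50,.12,.33],[.44,-.2,.33],[.40,-.45,.30]): print(p,todelta(p))
P=np.load("pics/w1.npy"); q=P.reshape(-1,3); l=np.column_stack([(q[:,:2]-C)@ex,(q[:,:2]-C)@ey,q[:,2]])
k=l[(abs(l[:,0])<.04)&(abs(l[:,1])<.09)&(l[:,2]>.1)]; print(len(k)); 
Q=np.load("pics/scene1.npy").reshape(-1,3); l=np.column_stack([(Q[:,:2]-C)@ex,(Q[:,:2]-C)@ey,Q[:,2]])
k=l[(abs(l[:,0])<.04)&(abs(l[:,1])<.09)&(l[:,2]>.1)]; print(len(k),np.percentile(k,[1,25,50,75,99],axis=0).round(4))
E
```

```text
[0.5, 0.12, 0.33] [ -58.92247852  -26.45515615 -165.88329298]
[0.44, -0.2, 0.33] [  84.56405487 -193.91492995 -405.4012232 ]
[0.4, -0.45, 0.3] [ 221.62718757 -326.51195521 -574.61034395]
429
273 [[-0.0061 -0.049   0.1026]
 [ 0.0022 -0.0321  0.122 ]
 [ 0.0083 -0.0238  0.136 ]
 [ 0.01   -0.0144  0.1499]
 [ 0.0127 -0.004   0.1614]]
```

```bash
python3 -c "
from h import *
for p in ([.52,.14,.33],[.55,.0,.35],[.47,-.25,.35],[.40,-.45,.32]): print(p,todelta(p).round())"
python3 -m handwheel '[[0,0,-30,0,0],[0,0,-60,0,0],[-20,-5,-90,0,0],[-40,-12,-120,0,0],[-58,-20,-150,0,0],[-58,-20,-150,0,0]]' >/dev/null; python3 st.py
python3 -c "
from h import *
for p in ([.55,.0,.35],[.47,-.25,.35],[.40,-.45,.32]): print(p,todelta(p).round())"
```

```text
[0.52, 0.14, 0.33] [ -72.  -28. -141.]
[0.55, 0.0, 0.35] [ -39. -145. -219.]
[0.47, -0.25, 0.35] [  80. -251. -427.]
[0.4, -0.45, 0.32] [ 204. -329. -584.]
t 56.6 j [-0.427 -0.299 -0.813  0.447  0.986 -1.002] tcp [0.5066 0.1327 0.3248] toolz [ 0.633  0.629 -0.452] F [ 1.  -0.7 -0.4] gap 0.0002 grip 0.0
[0.55, 0.0, 0.35] [  22. -123.  -67.]
[0.47, -0.25, 0.35] [ 142. -229. -275.]
[0.4, -0.45, 0.32] [ 266. -307. -432.]
```

```bash

python3 -m handwheel '[[5,-25,-12,0,0],[12,-62,-33,0,0],[22,-100,-60,0,0],[40,-130,-95,0,0],[65,-155,-135,0,0],[90,-180,-180,0,0],[115,-205,-228,0,0],[142,-229,-275,0,0]]' >/dev/null; python3 st.py
python3 -c "
from h import *
for p in ([.40,-.45,.32],): print(p,todelta(p).round())"
```

```text
t 57.4 j [-1.117  0.349 -0.09   1.702  0.999 -2.343] tcp [ 0.4779 -0.2213  0.3417] toolz [ 0.628  0.631 -0.456] F [ 1.3 -0.2 -0.7] gap -0.0001 grip 0.0
[0.4, -0.45, 0.32] [ 130.  -91. -183.]
```

```bash

python3 -m handwheel '[[20,-14,-28,0.14,0],[40,-28,-57,0.28,0],[60,-42,-86,0.42,0],[80,-56,-115,0.56,0],[100,-70,-144,0.6,0],[120,-84,-170,0.6,0],[130,-91,-183,0.6,0],[130,-91,-183,0.6,0]]' >/dev/null; python3 st.py
python3 -c "
from bx import *
print(L(sensors.get_state()['tcp_pos']))
for p in ((0.002,-.12,.22),(0.002,-.12,.125),(.002,-.07,.125)): print(p,W(*p),todelta(W(*p)).round(1))"
```

```text
t 58.2 j [-1.371  0.772  0.503  2.127  0.835 -2.06 ] tcp [ 0.3997 -0.4499  0.3175] toolz [ 0.629  0.63  -0.456] F [ 0.5  0.2 -0. ] gap 0.0 grip 0.0
[-0.01006857 -0.11805116  0.31752367]
(0.002, -0.12, 0.22) [ 0.40623877 -0.46028022  0.22      ] [ 72.6 -51.2  42. ]
(0.002, -0.12, 0.125) [ 0.40623877 -0.46028022  0.125     ] [147.6 -90.3  85.3]
(0.002, -0.07, 0.125) [ 0.44377316 -0.42724737  0.125     ] [125.9 -82.7 129.7]
```

```bash

python3 -m handwheel '[[18,-13,10,0,0],[36,-26,21,0,0],[55,-39,32,0,0],[72,-51,42,0,0],[72,-51,42,0,0]]' >/dev/null; python3 st.py
python3 -c "
from bx import *
for p in ((0.002,-.12,.125),(.002,-.07,.125)): print(p,W(*p),todelta(W(*p)).round(1))"
```

```text
t 58.7 j [-1.361  0.842  0.398  1.949  0.84  -2.053] tcp [ 0.4077 -0.4558  0.2207] toolz [ 0.626  0.634 -0.454] F [-0.6  0.  -0.1] gap -0.0001 grip 0.0
(0.002, -0.12, 0.125) [ 0.40623877 -0.46028022  0.125     ] [ 76.2 -42.4  39.8]
(0.002, -0.07, 0.125) [ 0.44377316 -0.42724737  0.125     ] [ 54.6 -34.9  84.2]
```

```bash

python3 -m handwheel '[[20,-11,10,0,0],[40,-22,20,0,0],[60,-32,30,0,0],[78,-42,40,0,0],[78,-42,40,0,0]]' >/dev/null; python3 st.py
python3 -c "
from bx import *
print(L(sensors.get_state()['tcp_pos']))
for p in ((.002,-.07,.12),(.002,-.018,.12),(.002,.03,.12)): print(p,W(*p),todelta(W(*p)).round(1))"
```

```text
t 59.2 j [-1.366  0.929  0.325  1.792  0.837 -2.058] tcp [ 0.4048 -0.4604  0.1254] toolz [ 0.627  0.633 -0.454] F [-0.1  0.7 -0.3] gap 0.0002 grip 0.0
[ 0.00115264 -0.1212187   0.12538063]
(0.002, -0.07, 0.12) [ 0.44377316 -0.42724737  0.12      ] [-18.3   4.7  47.9]
(0.002, -0.018, 0.12) [ 0.48280893 -0.3928932   0.12      ] [-40.8  12.5  94.1]
(0.002, 0.03, 0.12) [ 0.51884195 -0.36118167  0.12      ] [-61.6  19.7 136.8]
```

```bash

python3 -m handwheel '[[-9,2,24,0,0],[-18,5,48,0,0],[-23,6,58,0,0],[-28,8,68,0,0],[-33,10,78,0,0],[-36,11,84,0,0],[-36,11,84,0,0]]' |grep -E "tcp|wrist"; python3 - <<'E'
from bx import *
print(L(sensors.get_state()['tcp_pos']))
c,P=snap("scene","s15"); cv2.imwrite("pics/s15c.png",cv2.resize(c["color"][190:340,50:250],None,fx=3,fy=3))
q=P.reshape(-1,3); l=np.column_stack([(q[:,:2]-C)@ex,(q[:,:2]-C)@ey,q[:,2]])
k=l[(abs(l[:,0])<.03)&(abs(l[:,1])<.08)&(l[:,2]>.09)&(l[:,2]<.2)]
for z in np.arange(.1,.175,.01):
    m=k[abs(k[:,2]-z)<.005]; print(z.round(2),len(m),np.percentile(m[:,1],[2,50,98]).round(3) if len(m) else 0)
E
```

```text
tcp_pos: [0.4744, -0.4015, 0.1224]
wrist_force: [0.1, -0.6, 0.7]
[ 0.00293145 -0.03002313  0.12240414]
0.1 21 [-0.012 -0.     0.003]
0.11 21 [-0.019 -0.004  0.005]
0.12 44 [-0.05  -0.004  0.004]
0.13 84 [-0.075 -0.03   0.001]
0.14 134 [-0.077 -0.044 -0.001]
0.15 123 [-0.078 -0.056 -0.002]
0.16 111 [-0.079 -0.062 -0.003]
0.17 66 [-0.08  -0.068 -0.006]
```

View pics/s15c.png

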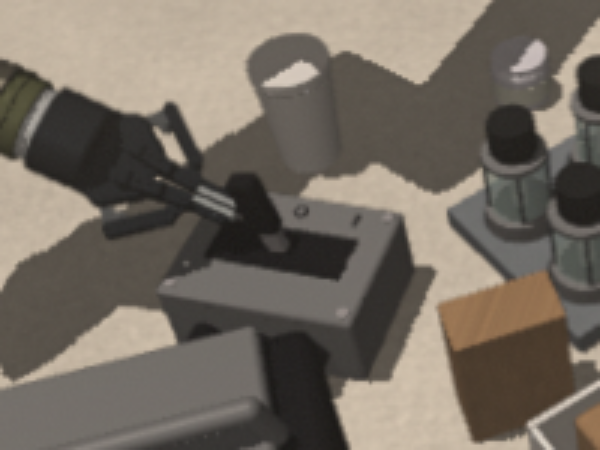

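The lever is leaning slightly short of upright, at about -0.2, so I'll advance about 11 mm more.

```bash

python3 -m handwheel '[[-2,0.7,4,0,0],[-4,1.4,8,0,0],[-4.8,1.6,9.8,0,0],[-4.8,1.6,9.8,0,0]]' |grep -E "clock|tcp|wrist"; python3 - <<'E'
from bx import *
print(L(sensors.get_state()['tcp_pos']))
c,P=snap("scene","s16"); cv2.imwrite("pics/s16c.png",cv2.resize(c["color"][220:320,90:190],None,fx=5,fy=5,interpolation=cv2.INTER_CUBIC))
# project expected lever tip for angles
K=np.array([[c["fx"],0,c["cx"]],[0,c["fy"],c["cy"]],[0,0,1]]);M=rot(c).T
for th in(-.2,-.1,0,.1,.2):
    pts=[]
    for r in(.026,.086):
        p=W(0,r*np.sin(th),.08+r*np.cos(th)); pts.append(p)
    uv=cv2.projectPoints(np.array(pts),cv2.Rodrigues(M)[0],-M@np.array(c["xyz"]),K,np.array([c["k1"],0,0,0.]))[0].reshape(-1,2)
    print(th,((uv-[90,220])*5).round().tolist())
E
```

```text
clock: 60.35
tcp_pos: [0.4825, -0.3945, 0.1219]
wrist_force: [-1.0, -2.5, 1.6]
[ 0.00300867 -0.01931066  0.1219027 ]
-0.2 [[250.0, 229.0], [202.0, 144.0]]
-0.1 [[254.0, 229.0], [217.0, 145.0]]
0 [[259.0, 230.0], [233.0, 147.0]]
0.1 [[263.0, 231.0], [249.0, 150.0]]
0.2 [[268.0, 232.0], [265.0, 154.0]]
```

View pics/s16c.png

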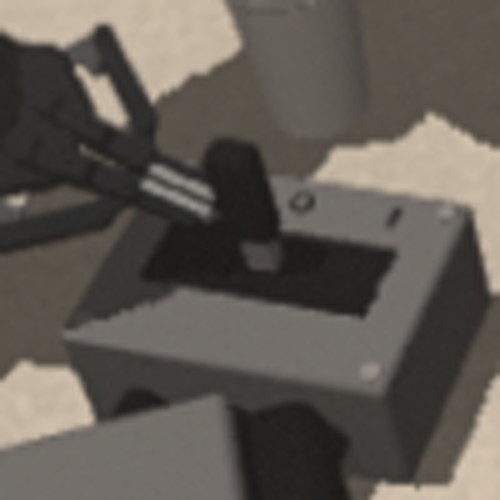

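```bash
H='x'; python3 -m handwheel '[[0,0,0,0,0],[0,0,0,0,0],[0,0,0,0,0],[0,0,0,0,0],[0,0,0,0,0],[0,0,0,0,0],[0,0,0,0,0],[0,0,0,0,0]]' >/dev/null
python3 -m handwheel '[[0,0,0,0,0],[0,0,0,0,0],[0,0,0,0,0],[0,0,0,0,0],[0,0,0,0,0],[0,0,0,0,0],[0,0,0,0,0],[0,0,0,0,0]]' >/dev/null
python3 -m handwheel '[[0,0,0,0,0],[0,0,0,0,0],[0,0,0,0,0],[0,0,0,0,0],[0,0,0,0,0]]' |grep -E "clock|tcp|wrist"
python3 -m handwheel '[[-2.2,0.8,4.5,0,0],[-4.4,1.6,9,0,0],[-6.6,2.4,13.5,0,0],[-8.8,3.1,18,0,0],[-11,3.9,22.5,0,0],[-13,4.5,27,0,0],[-14.3,4.9,29.3,0,0],[-14.3,4.9,29.3,0,0]]'|grep -E "clock|tcp|wrist"
cat > lv.py <<'E'
from bx import *
import sys
print(L(sensors.get_state()['tcp_pos']))
c,P=snap("scene",sys.argv[1]); cv2.imwrite(f"pics/{sys.argv[1]}c.png",cv2.resize(c["color"][220:320,90:190],None,fx=5,fy=5,interpolation=cv2.INTER_CUBIC))
K=np.array([[c["fx"],0,c["cx"]],[0,c["fy"],c["cy"]],[0,0,1]]);M=rot(c).T
for th in(.3,.4,.5,.6):
    pts=[W(0,r*np.sin(th),.08+r*np.cos(th)) for r in(.026,.086)]
    uv=cv2.projectPoints(np.array(pts),cv2.Rodrigues(M)[0],-M@np.array(c["xyz"]),K,np.array([c["k1"],0,0,0.]))[0].reshape(-1,2)
    print(th,((uv-[90,220])*5).round().tolist())
E
python3 lv.py s17
```

```text
clock: 62.5
tcp_pos: [0.4823, -0.3945, 0.1218]
wrist_force: [-1.3, -0.9, -0.6]
clock: 63.3
tcp_pos: [0.5048, -0.3748, 0.1208]
wrist_force: [-19.0, -11.7, 2.6]
[0.00296166 0.01043511 0.12083142]
0.3 [[273.0, 234.0], [282.0, 160.0]]
0.4 [[278.0, 236.0], [298.0, 166.0]]
0.5 [[282.0, 238.0], [314.0, 174.0]]
0.6 [[287.0, 240.0], [329.0, 183.0]]
```

View pics/s17c.png

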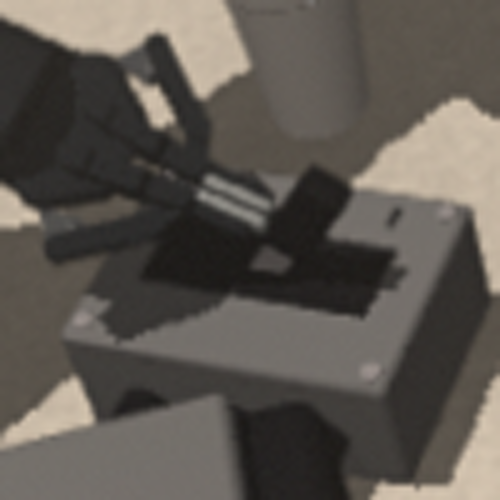

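The lever is at about +0.6 and hard against its stop. I'll retreat and go back to the rocker.

```bash
python3 -m handwheel '[[0,0,-15,0,0],[0,0,-50,0,0],[-10,6,-95,0,0],[-30,18,-120,0,0],[-55,32,-140,0,0],[-80,46,-160,0,0],[-100,58,-170,0,0],[-115,66,-175,0,0]]' >/dev/null; python3 st.py; python3 -c "
from h import *
print(todelta([.478,-.221,.35]))"
```

```text
t 64.15 j [-1.313  0.758  0.497  2.088  0.876 -2.001] tcp [ 0.4362 -0.4362  0.321 ] toolz [ 0.628  0.63  -0.456] F [-0.  -0.1 -0.6] gap -0.0 grip 0.0
[-40.24829343 158.64969381 148.69927179]
```

```bash
python3 -m handwheel '[[-6,22,20,-0.1,0],[-12,46,43,-0.2,0],[-18,70,66,-0.3,0],[-24,94,88,-0.4,0],[-30,118,110,-0.5,0],[-36,142,133,-0.6,0],[-40,158,148,-0.6,0],[-40,158,148,-0.6,0]]' >/dev/null; python3 st.py; python3 -c "
from rk import *
for p in ([.54,.02,.35],[.507,.133,.33],W(-.165,.028,.26),W(-.125,.028,.185)): print(p,todelta(p).round(1))"
```

```text
t 64.95 j [-1.114  0.342 -0.081  1.718  0.999 -2.343] tcp [ 0.4776 -0.2184  0.3492] toolz [ 0.626  0.633 -0.456] F [0.4 0.1 0.4] gap 0.0003 grip 0.0
[0.54, 0.02, 0.35] [-112.1  110.6  189.6]
[0.507, 0.133, 0.33] [-132.6  211.8  249.6]
[0.49250812 0.21854831 0.26      ] [-102.2  286.4  326.5]
[0.52041974 0.24720039 0.185     ] [-54.  292.6 396.3]
```

```bash
python3 -m handwheel '[[-15,15,24,0,0],[-32,33,55,0,0],[-55,56,95,0,0],[-80,80,135,0,0],[-105,105,180,0,0],[-118,140,205,0,0],[-125,175,228,0,0],[-132,212,250,0,0]]' >/dev/null; python3 -m handwheel '[[0,0,0,0,0],[0,0,0,0,0]]' >/dev/null; python3 st.py; python3 -c "
from rk import *
for p in (W(-.16,-.05,.25),W(-.125,-.045,.18),W(-.095,-.035,.165),W(-.064,-.028,.165)): print(p,todelta(p).round(1))"
```

```text
t 65.95 j [-0.432 -0.292 -0.793  0.482  0.991 -1.019] tcp [0.5069 0.1308 0.3278] toolz [ 0.626  0.632 -0.456] F [0.3 0.8 0.1] gap 0.0001 grip 0.0
[0.55186862 0.16770217 0.25      ] [43.3 -0.8 87. ]
[0.57270978 0.19626169 0.18      ] [ 88.7  10.  150. ]
[0.58648047 0.22472865 0.165     ] [ 87.1  20.1 183.5]
[0.60309786 0.25181854 0.165     ] [ 72.3  25.6 211. ]
```

```bash
python3 -m handwheel '[[20,0,40,0,0],[43,0,87,0,0],[65,5,118,0,0],[89,10,150,0,0],[89,15,167,0,0],[87,20,183,0,0],[87,20,183,0,0],[87,20,183,0,0]]' >/dev/null; python3 st.py; python3 -c "
from rk import *
print(L(sensors.get_state()['tcp_pos']))
for p in (W(-.064,-.028,.163),W(-.066,0,.163),W(-.066,.026,.163)): print(p,todelta(p).round(1))"
```

```text
t 66.75 j [-0.12   0.141 -1.023 -0.47   0.776 -0.648] tcp [0.5893 0.2213 0.1654] toolz [ 0.628  0.63  -0.456] F [ 0.7 -0.5 -0.1] gap -0.0 grip 0.0
[-0.09550113 -0.03939284  0.16542252]
[0.60309786 0.25181854 0.163     ] [-13.5  10.2  29. ]
[0.58164583 0.26992407 0.163     ] [-15.8  38.1  26.9]
[0.56302198 0.28806662 0.163     ] [-18.7  64.   26.7]
```

```bash
python3 -m handwheel '[[-5,5,12,0,0],[-13,10,29,0,0],[-14,20,28,0,0],[-15,30,28,0,0],[-16,40,28,0,0],[-17,50,28,0,0],[-18.5,60,27.5,0,0],[-18.5,62,27.5,0,0]]' >/dev/null; python3 -m handwheel '[[0,0,0,0,0],[0,0,0,0,0]]'|grep wrist; python3 st.py; python3 -c "
from rk import *
print(L(sensors.get_state()['tcp_pos']))
for p in (W(-.066,.026,.18),W(-.066,.026,.19)): print(p,todelta(p).round(1))"
```

```text
wrist_force: [-0.3, 0.8, -0.9]
t 67.75 j [ 0.051  0.131 -1.027 -0.53   0.645 -0.527] tcp [0.5769 0.2899 0.1709] toolz [ 0.616  0.633 -0.47 ] F [-0.3  0.8 -0.9] gap -0.0001 grip 0.1828957795351016
[-0.05494941  0.01734626  0.17090583]
[0.56302198 0.28806662 0.18      ] [ -3.8   8.3 -14. ]
[0.56302198 0.28806662 0.19      ] [-12.6   7.3 -18.7]
```

```bash
python3 -m handwheel '[[-1,4,-3,0,0],[-2,8,-6,0,0],[-3.5,10,-10,0,0],[-3.5,10,-10,0,0]]'|grep wrist; python3 st.py; python3 -c "
from rk import *
print(L(sensors.get_state()['tcp_pos']))
for p in (W(-.066,.026,.18),W(-.066,.026,.19)): print(p,todelta(p).round(1))"
```

```text
wrist_force: [-2.4, -3.5, -10.0]
t 68.15 j [ 0.056  0.091 -1.028 -0.482  0.639 -0.527] tcp [0.5673 0.2912 0.1784] toolz [ 0.611  0.631 -0.478] F [ -2.4  -3.5 -10. ] gap -0.0001 grip 5.639248820443754
[-0.06076477  0.02518526  0.17838322]
[0.56302198 0.28806662 0.18      ] [ 1.   0.9 -5.4]
[0.56302198 0.28806662 0.19      ] [ -7.8  -0.  -10.1]
```

```bash
python3 -m handwheel '[[-3,0,-2,0,0],[-5,0,-3,0,0],[-5,0,-3,0,0]]'|grep -E "tcp|wrist";python3 -m handwheel '[[-2.5,0,-1.5,0,0],[-4,0,-2.5,0,0],[-4,0,-2.5,0,0]]'|grep -E "tcp|wrist"; python3 st.py;  python3 -c "
from rk import *
print(L(sensors.get_state()['tcp_pos']))"
```

```text
tcp_pos: [0.5646, 0.2905, 0.1802]
wrist_force: [2.5, -4.4, -23.8]
tcp_pos: [0.5622, 0.29, 0.1816]
wrist_force: [2.2, -6.3, -29.5]
t 68.75 j [ 0.056  0.067 -1.023 -0.44   0.634 -0.526] tcp [0.5622 0.29   0.1816] toolz [ 0.607  0.628 -0.488] F [  2.2  -6.3 -29.5] gap 0.0003 grip 13.524214214994572
[-0.06520849  0.0278964   0.18157613]
```

```bash
python3 -m handwheel '[[4,0,4,0,0],[10,-3,7,0,0],[15,-10,10,0,0],[15,-25,10,0,0],[15,-40,10,0,0],[15,-55,10,0,0],[15,-65,10,0,0],[15,-70,8,0,0]]'|grep -E "tcp|wrist"; python3 -m handwheel '[[0,-3,-15,0,0],[0,-5,-30,0,0],[0,-5,-40,0,0],[0,-5,-40,0,0]]'|grep -E "tcp|wrist"; python3 - <<'E'
from rk import *
c,P=snap("wrist","w18"); print(L(sensors.get_state()['tcp_pos']))
q=P.reshape(-1,3); l=np.column_stack([(q[:,:2]-C)@ex,(q[:,:2]-C)@ey,q[:,2]])
m=(abs(l[:,1])<.045)&(l[:,2]>.175)&(l[:,2]<.21)&(l[:,0]>-.085)&(l[:,0]<-.05)
for y in np.arange(-.035,.04,.01):
    k=l[m&(abs(l[:,1]-y)<.005)]; print(round(y,3),len(k),k[:,2].min().round(4) if len(k) else 0)
cv2.imwrite("pics/w18c.png",cv2.resize(c["color"][130:300,200:460],None,fx=2,fy=2))
E
```

```text
tcp_pos: [0.6191, 0.2457, 0.1785]
wrist_force: [-5.8, 1.5, -9.6]
tcp_pos: [0.6025, 0.2157, 0.2042]
wrist_force: [0.4, 0.1, 0.0]
[-0.09021074 -0.05238622  0.20337473]
-0.035 126 0.1998
-0.025 342 0.1997
-0.015 332 0.1998
-0.005 365 0.1992
0.005 447 0.195
0.015 375 0.1914
0.025 354 0.1875
0.035 92 0.1874
```

View pics/w18c.png

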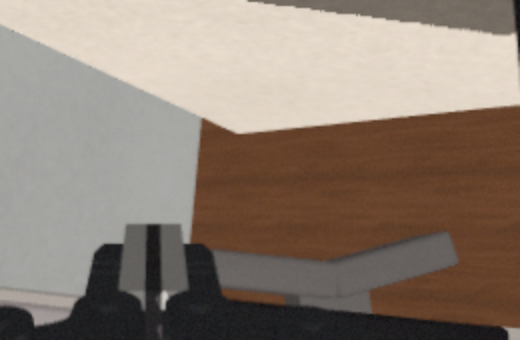

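```bash
python3 st.py; python3 -c "
from rk import *
for p in (W(-.09,-.052,.16),W(-.06,-.045,.158),W(-.06,.0,.158),W(-.058,.028,.160)): print(p,todelta(p).round(1))"
```

```text
t 70.0 j [-0.13   0.068 -0.924 -0.265  0.785 -0.681] tcp [0.6023 0.216  0.2034] toolz [ 0.615  0.632 -0.47 ] F [ 0.6  0.1 -0.2] gap 0.0001 grip 0.0
[0.60214656 0.21644772 0.16      ] [37.9  4.9 20.6]
[0.61806616 0.24282131 0.158     ] [24.8 10.4 48. ]
[0.58583257 0.27422188 0.158     ] [19.4 55.1 48. ]
[0.5671717  0.29519262 0.16      ] [13.4 82.5 48.9]
```

```bash
python3 -m handwheel '[[20,3,10,0,0],[38,5,21,0,0],[32,8,34,0,0],[25,10,48,0,0],[25,10,48,0,0]]'|grep -E "tcp|wrist"; python3 st.py; python3 -c "
from rk import *
print(L(sensors.get_state()['tcp_pos']))
for p in (W(-.06,.0,.158),W(-.058,.028,.160)): print(p,todelta(p).round(1))"
```

```text
tcp_pos: [0.6174, 0.2444, 0.1554]
wrist_force: [-0.2, -0.7, 0.7]
t 70.5 j [-0.06   0.209 -0.953 -0.474  0.734 -0.621] tcp [0.6174 0.2444 0.1554] toolz [ 0.612  0.634 -0.472] F [-0.2 -0.7  0.7] gap -0.0001 grip 0.0
[-0.05930128 -0.04344507  0.15540722]
[0.58583257 0.27422188 0.158     ] [-7.1 42.9 -1.7]
[0.5671717  0.29519262 0.16      ] [-13.1  70.4  -0.7]
```

```bash
python3 -m handwheel '[[-1,10,0,0,0],[-3,21,0,0,0],[-5,32,0,0,0],[-7,43,0,0,0],[-9,54,0,0,0],[-11,64,0,0,0],[-13,70,0,0,0],[-13,70,0,0,0]]'|grep -E "tcp|wrist"; python3 st.py; python3 -c "
from rk import *
print(L(sensors.get_state()['tcp_pos']))
for p in (W(-.064,.029,.17),W(-.066,.029,.182),W(-.066,.029,.19)): print(p,todelta(p).round(1))"
```

```text
tcp_pos: [0.573, 0.2957, 0.163]
wrist_force: [0.5, 0.2, -0.0]
t 71.3 j [ 0.064  0.142 -1.027 -0.527  0.636 -0.529] tcp [0.573  0.2957 0.163 ] toolz [ 0.605  0.634 -0.481] F [ 0.5  0.2 -0. ] gap 0.0001 grip 0.06927810216438957
[-0.05360784  0.02416968  0.16302209]
[0.56226865 0.2915926  0.17      ] [ -1.7   4.8 -12.4]
[0.56087307 0.29016    0.182     ] [-11.2   3.7 -20. ]
[0.56087307 0.29016    0.19      ] [-18.2   3.  -23.8]
```

```bash
python3 -m handwheel '[[-1,3,-6,0,0],[-2,5,-12,0,0],[-7,5,-16,0,0],[-11,4,-20,0,0],[-11,4,-20,0,0]]'|grep -E "tcp|wrist"; python3 -m handwheel '[[-2,0,-1,0,0],[-4,0,-2,0,0],[-4,0,-2,0,0]]'|grep -E "tcp|wrist";  python3 -m handwheel '[[-1.5,0,-1,0,0],[-3,0,-2,0,0],[-3,0,-2,0,0]]'|grep -E "tcp|wrist"; python3 -c "
from rk import *
print(L(sensors.get_state()['tcp_pos']))"; python3 st.py
```

```text
tcp_pos: [0.561, 0.2889, 0.1812]
wrist_force: [-2.2, -1.4, -6.9]
tcp_pos: [0.5598, 0.2888, 0.1824]
wrist_force: [2.9, -2.2, -19.7]
tcp_pos: [0.5579, 0.2884, 0.1837]
wrist_force: [1.9, -4.3, -25.0]
[-0.06936017  0.02992214  0.18367793]
t 72.4 j [ 0.051  0.052 -1.022 -0.414  0.641 -0.538] tcp [0.5579 0.2884 0.1837] toolz [ 0.602  0.63  -0.491] F [  1.9  -4.3 -25. ] gap 0.0001 grip 11.67566987191094
```

```bash
python3 -m handwheel '[[3,0,4,0,0],[8,0,12,0,0],[12,0,22,0,0],[16,0,32,0,0],[20,0,40,0,0],[20,0,40,0,0]]'|grep -E "tcp|wrist"; python3 - <<'E'
from rk import *
c,P=snap("wrist","w19"); print(L(sensors.get_state()['tcp_pos']))
q=P.reshape(-1,3); l=np.column_stack([(q[:,:2]-C)@ex,(q[:,:2]-C)@ey,q[:,2]])
m=(abs(l[:,1])<.045)&(l[:,2]>.175)&(l[:,2]<.21)&(l[:,0]>-.085)&(l[:,0]<-.05)
for y in np.arange(-.035,.04,.01):
    k=l[m&(abs(l[:,1]-y)<.005)]; print(round(y,3),len(k),k[:,2].min().round(4) if len(k) else 0)
for p in (W(-.05,-.06,.155),W(-.09,-.06,.16)): print(p,todelta(p).round(1))
E
python3 st.py
```

```text
tcp_pos: [0.5827, 0.3081, 0.1569]
wrist_force: [-0.3, -0.9, -2.0]
[-0.0380866   0.02581699  0.1569188 ]
-0.035 0 0
-0.025 0 0
-0.015 80 0.1943
-0.005 614 0.1845
0.005 195 0.175
0.015 0 0
0.025 673 0.175
0.035 113 0.1801
[0.63578859 0.23951748 0.155     ] [ 17.6 -84.2 -10.3]
[0.60787698 0.2108654  0.16      ] [ 32.1 -82.1 -47.9]
t 73.05 j [ 0.091  0.183 -1.015 -0.575  0.617 -0.509] tcp [0.5826 0.3079 0.1569] toolz [ 0.607  0.636 -0.476] F [ 0.5 -0.6 -1.1] gap 0.0003 grip 0.0
```

```bash
python3 -m handwheel '[[8,0,2,0,0],[16,0,4,0,0],[22,0,6,0,0],[22,0,6,0,0]]'|grep -E "tcp|wrist"; python3 st.py; python3 - <<'E'
from rk import *
print(L(sensors.get_state()['tcp_pos']))
for p in (W(-.05,-.02,.138),W(-.05,-.075,.138)): print(p,todelta(p).round(1))
c,P=snap("wrist","w20")
cv2.imwrite("pics/w20c.png",cv2.resize(c["color"][130:300,200:460],None,fx=2,fy=2))
E
```

```text
tcp_pos: [0.584, 0.3018, 0.1329]
wrist_force: [0.1, -0.3, 0.1]
t 73.45 j [ 0.077  0.238 -1.026 -0.62   0.626 -0.523] tcp [0.584  0.3018 0.1329] toolz [ 0.601  0.634 -0.487] F [ 0.1 -0.3  0.1] gap 0.0002 grip 0.0
[-0.04155876  0.02056858  0.1329056 ]
[0.60713652 0.26742909 0.138     ] [  4.3 -40.2 -10.3]
[0.64653312 0.22905062 0.138     ] [ 10.6 -94.8 -11. ]
```

View pics/w20c.png

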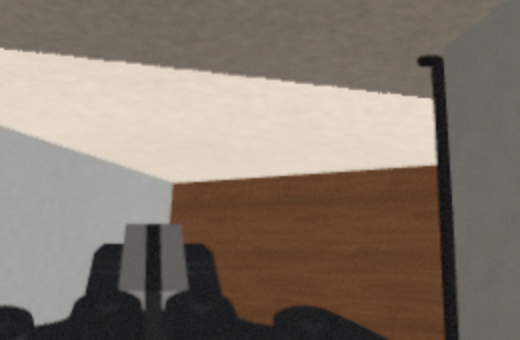

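```bash
python3 -m handwheel '[[3,-15,0,0,0],[5,-32,-1,0,0],[8,-50,-3,0,0],[10,-65,-5,0,0],[11,-80,-8,0,0],[11,-95,-11,0,0],[11,-95,-11,0,0]]'|grep -E "tcp|wrist"; python3 -m handwheel '[[8,-5,-20,0,0],[15,-10,-45,0,0],[20,-15,-70,0,0],[10,-20,-100,0,0],[10,-20,-100,0,0]]'|grep -E "tcp|wrist"; python3 st.py; python3 - <<'E'
from rk import *
c,P=snap("wrist","w21"); d,S=snap("side","d21");print(L(sensors.get_state()['tcp_pos']))
for X in(P,S):
  q=X.reshape(-1,3); l=np.column_stack([(q[:,:2]-C)@ex,(q[:,:2]-C)@ey,q[:,2]])
  m=(abs(l[:,1])<.045)&(l[:,2]>.175)&(l[:,2]<.21)&(l[:,0]>-.085)&(l[:,0]<-.05)
  for y in np.arange(-.035,.04,.01):
    k=l[m&(abs(l[:,1]-y)<.005)]; print(round(y,3),len(k),k[:,2].min().round(4) if len(k) else 0)
E
```

```text
tcp_pos: [0.6493, 0.2268, 0.1399]
wrist_force: [0.6, 0.3, 0.2]
tcp_pos: [0.5995, 0.1467, 0.1829]
wrist_force: [0.7, 0.0, 0.6]
t 74.7 j [-0.294  0.102 -0.887 -0.101  0.896 -0.877] tcp [0.5995 0.1467 0.1829] toolz [ 0.604  0.633 -0.485] F [0.7 0.  0.6] gap 0.0001 grip 0.0
[-0.14094938 -0.09785463  0.1810484 ]
-0.035 0 0
-0.025 0 0
-0.015 0 0
-0.005 14 0.1989
0.005 149 0.1964
0.015 245 0.194
0.025 249 0.1916
0.035 98 0.1911
-0.035 0 0
-0.025 0 0
-0.015 0 0
-0.005 0 0
0.005 0 0
0.015 0 0
0.025 0 0
0.035 0 0
```

The rocker is now only part way. The hand probably nudged it while leaving forward, so I'll press again and leave straight down this time.

```bash
python3 -c "
from rk import *
for p in (W(-.12,-.085,.148),W(-.068,-.06,.146),W(-.066,.0,.146),W(-.066,.033,.15)): print(p,todelta(p).round(1))"
```

```text
[0.60485081 0.17193158 0.148     ] [17.1 14.6 34.5]
[0.62322837 0.22662404 0.146     ] [-9.1 36.2 81.2]
[0.58164583 0.26992407 0.146     ] [-17.   95.7  83.5]
[0.55800787 0.29295116 0.15      ] [-24.4 128.1  81.9]
```

```bash
python3 -m handwheel '[[10,8,18,0,0],[17,15,34,0,0],[8,22,50,0,0],[0,29,66,0,0],[-9,36,81,0,0],[-12,55,82,0,0],[-14,75,83,0,0],[-17,95,83,0,0]]'|grep -E "tcp|wrist"; python3 -m handwheel '[[-2,10,0,0,0],[-5,22,-1,0,0],[-7,33,-2,0,0],[-7,33,-2,0,0]]'|grep -E "tcp|wrist"; python3 st.py;  python3 -c "
from rk import *
print(L(sensors.get_state()['tcp_pos']))
for p in (W(-.066,.033,.15),W(-.066,.033,.165),W(-.066,.032,.18)): print(p,todelta(p).round(1))"
```

```text
tcp_pos: [0.5797, 0.2713, 0.144]
wrist_force: [0.1, -0.1, -0.3]
tcp_pos: [0.5662, 0.2946, 0.1554]
wrist_force: [-0.2, 0.0, 1.4]
t 76.0 j [ 0.06   0.14  -1.027 -0.497  0.643 -0.548] tcp [0.5662 0.2946 0.1554] toolz [ 0.59   0.636 -0.497] F [-0.2  0.   1.4] gap -0.0001 grip 0.0
[-0.05914479  0.02826663  0.15543515]
[0.55800787 0.29295116 0.15      ] [ 7.5  5.7 -3.1]
[0.55800787 0.29295116 0.165     ] [ -5.4   4.4 -10.6]
[0.55872417 0.29225337 0.18      ] [-18.3   2.  -18.1]
```

```bash
python3 -m handwheel '[[-3,2,-5,0,0],[-7,3,-10,0,0],[-12,3,-14,0,0],[-18,2,-18,0,0],[-18,2,-18,0,0]]'|grep -E "tcp|wrist"; python3 -m handwheel '[[-2,0,-1,0,0],[-4,0,-2,0,0],[-4,0,-2,0,0]]'|grep -E "tcp|wrist";  python3 -m handwheel '[[-1.5,0,-1,0,0],[-3,0,-2,0,0],[-3,0,-2,0,0]]'|grep -E "tcp|wrist"; python3 -c "
from rk import *
print(L(sensors.get_state()['tcp_pos']))"; python3 st.py
```

```text
tcp_pos: [0.5589, 0.291, 0.1799]
wrist_force: [-0.8, -0.8, -0.8]
tcp_pos: [0.5581, 0.291, 0.1814]
wrist_force: [-0.6, -2.8, -10.7]
tcp_pos: [0.5565, 0.2906, 0.183]
wrist_force: [1.1, -4.9, -23.3]
[-0.06869163  0.0324185   0.18298228]
t 77.1 j [ 0.054  0.048 -1.006 -0.373  0.643 -0.551] tcp [0.5565 0.2906 0.183 ] toolz [ 0.588  0.632 -0.504] F [  1.1  -4.9 -23.3] gap 0.0002 grip 10.628149842086714
```

```bash
cat > rc.py <<'E'
from rk import *
import sys
c,P=snap("wrist",sys.argv[1]); print(L(sensors.get_state()['tcp_pos']))
q=P.reshape(-1,3); l=np.column_stack([(q[:,:2]-C)@ex,(q[:,:2]-C)@ey,q[:,2]])
m=(abs(l[:,1])<.045)&(l[:,2]>.175)&(l[:,2]<.21)&(l[:,0]>-.085)&(l[:,0]<-.05)
for y in np.arange(-.035,.04,.01):
    k=l[m&(abs(l[:,1]-y)<.005)]; print(round(y,3),len(k),np.percentile(k[:,2],[2,50]).round(4) if len(k) else 0)
cv2.imwrite(f"pics/{sys.argv[1]}c.png",cv2.resize(c["color"][130:300,150:460],None,fx=2,fy=2))
E
python3 rc.py w22; python3 -m handwheel '[[3,0,1.5,0,0],[9,0,5,0,0],[16,0,9,0,0],[24,0,13,0,0],[31,0,17,0,0],[31,0,17,0,0]]'|grep -E "tcp|wrist"; python3 rc.py w23; python3 st.py
```

```text
[-0.06867166  0.03244006  0.18301181]
-0.035 86 [0.1894 0.194 ]
-0.025 572 [0.1875 0.1935]
-0.015 568 [0.1911 0.197 ]
-0.005 196 [0.1948 0.1974]
0.005 36 [0.1994 0.2002]
0.015 35 [0.1842 0.1994]
0.025 182 [0.1766 0.1826]
0.035 157 [0.1759 0.1784]
tcp_pos: [0.5664, 0.2897, 0.1557]
wrist_force: [-0.7, 0.5, -0.9]
[-0.06277659  0.02502707  0.15547338]
-0.035 0 0
-0.025 2 [0.1964 0.1977]
-0.015 305 [0.1924 0.1945]
-0.005 0 0
0.005 0 0
0.015 0 0
0.025 0 0
0.035 0 0
t 77.8 j [ 0.048  0.136 -1.025 -0.481  0.653 -0.561] tcp [0.566  0.2897 0.1555] toolz [ 0.588  0.636 -0.499] F [-0.4  0.5  0.1] gap -0.0002 grip 0.0
```

View pics/w22c.png

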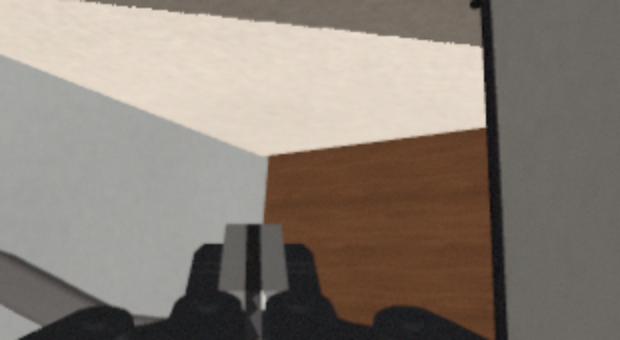

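```bash
python3 -m handwheel '[[8,0,4,0,0],[17,0,9,0,0],[26,0,14,0,0],[26,0,14,0,0]]'|grep -E "tcp|wrist"; python3 rc.py w24; python3 -c "
from rk import *
for p in (W(-.055,-.02,.128),W(-.06,-.09,.128),W(-.13,-.09,.15)): print(p,todelta(p).round(1))"
```

```text
tcp_pos: [0.5733, 0.2872, 0.1265]
wrist_force: [-0.8, 0.5, 0.8]
[-0.05939308  0.01817858  0.12694998]
-0.035 0 0
-0.025 0 0
-0.015 0 0
-0.005 0 0
0.005 0 0
0.015 0 0
0.025 0 0
0.035 0 0
[0.60364756 0.26384758 0.128     ] [  1.3 -38.4   2.1]
[0.65029975 0.21142074 0.128     ] [  11.8 -107.5   -4.2]
[0.60145442 0.16127961 0.15      ] [  28.1 -103.5  -75.6]
```

```bash
python3 -m handwheel '[[0,-15,0,0,0],[1,-38,2,0,0],[5,-60,0,0,0],[8,-85,-2,0,0],[12,-108,-4,0,0],[18,-108,-28,0,0],[24,-106,-52,0,0],[28,-104,-76,0,0]]'|grep -E "tcp|wrist"; python3 -m handwheel '[[3,0,-10,0,0],[6,0,-20,0,0],[6,0,-20,0,0]]'|grep -E "tcp|wrist";python3 rc.py w25
```

```text
tcp_pos: [0.6012, 0.1603, 0.1516]
wrist_force: [-0.1, -0.0, 0.5]
tcp_pos: [0.5886, 0.1447, 0.1574]
wrist_force: [0.9, -0.6, -0.2]
[-0.15033965 -0.09237189  0.15730536]
-0.035 0 0
-0.025 0 0
-0.015 97 [0.1936 0.1977]
-0.005 170 [0.1961 0.2014]
0.005 29 [0.202  0.2054]
0.015 0 0
0.025 0 0
0.035 0 0
```

View pics/w25c.png

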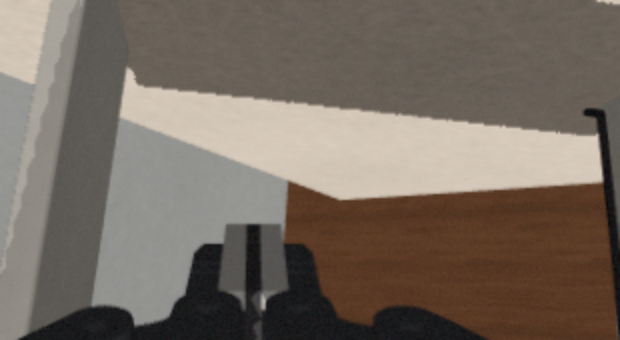

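```bash
python3 -c "
from rk import *
for p in (W(-.16,-.10,.22),): print(p,todelta(p).round(1))"; python3 -m handwheel '[[-8,-3,-5,0,0],[-20,-6,-13,0,0],[-32,-8,-21,0,0],[-44,-8,-28,0,0],[-55,-8,-35,0,0],[-55,-8,-35,0,0]]'|grep -E "tcp|wrist";python3 rc.py w26
```

```text
[0.58768372 0.13281264 0.22      ] [-48.  -12.2 -40.3]
tcp_pos: [0.5904, 0.1427, 0.2245]
wrist_force: [0.9, -0.9, 0.1]
[-0.15139289 -0.09468514  0.22325273]
-0.035 143 [0.1885 0.1949]
-0.025 264 [0.1896 0.1981]
-0.015 250 [0.1937 0.2015]
-0.005 274 [0.1972 0.2053]
0.005 177 [0.1995 0.2049]
0.015 187 [0.1995 0.2052]
0.025 194 [0.1999 0.206 ]
0.035 127 [0.1997 0.2058]
```

```bash
python3 -m handwheel '[[-20,-5,-40,0,0],[-40,-10,-80,0,0],[-60,-15,-115,0,0],[-60,-15,-115,0,0]]'|grep -E "tcp|wrist"; python3 lv.py s27; python3 - <<'E'
from h import *
Q=np.load("pics/s27.npy"); S=snap("side","d27")[1]; A=np.load("pics/scene1.npy"); B=np.load("pics/side1.npy")
for g in((.63,-.157),(.623,-.061),(.534,-.164),(.527,-.068)):
  for X in(Q,S):
    try: print("placed",top(X,g,.125,.15))
    except Exception: print("hidden",g)
for n,a,b in(("scene",A,Q),("side",B,S)):
  U={"scene":dict(can=(148,210),low=(223,207),jar=(333,260),carton=(220,290),mug=(320,140),tin=(380,98),pk=(386,157)),"side":dict(tin=(163,202),pk=(180,185),mug=(228,335),jar=(233,195))}[n]
  for k,(u,v) in U.items(): print(n,k,at(a,u,v),at(b,u,v))
cv2.imwrite("pics/s27v.png",cv2.imread("pics/s27.png"))
E
```

```text
tcp_pos: [0.5513, 0.0842, 0.338]
wrist_force: [0.5, -0.5, 0.8]
[-0.31085718  0.34858245  0.33799126]
0.3 [[273.0, 234.0], [282.0, 160.0]]
0.4 [[278.0, 236.0], [298.0, 166.0]]
0.5 [[282.0, 238.0], [314.0, 174.0]]
0.6 [[287.0, 240.0], [329.0, 183.0]]
placed (array([ 634. , -158.9]), array([ 633.7, -158.7]), 21.9, np.float64(0.1424), 155)
placed (array([ 626.7, -153.9]), array([ 626. , -153.7]), 22.2, np.float64(0.1394), 56)
placed (array([625.6, -65.4]), array([626.1, -64.9]), 22.0, np.float64(0.1423), 135)
placed (array([618.1, -58.6]), array([619. , -58.7]), 21.5, np.float64(0.1396), 54)
placed (array([ 537.2, -167.6]), array([ 536.3, -167.2]), 21.9, np.float64(0.1419), 143)
placed (array([ 529.8, -163.2]), array([ 529.8, -163.7]), 24.7, np.float64(0.1388), 65)
placed (array([527.6, -69. ]), array([526.6, -68.7]), 22.0, np.float64(0.1419), 123)
placed (array([521.6, -61.7]), array([521.2, -62.7]), 24.1, np.float64(0.139), 75)
scene can [ 0.3253 -0.2801  0.1246] [ 0.324  -0.2799  0.1253]
scene low [ 0.3702 -0.0646  0.0546] [ 0.371  -0.0654  0.056 ]
scene jar [0.7781 0.0127 0.1153] [0.7771 0.0105 0.1148]
scene carton [ 0.6955 -0.267   0.1263] [ 0.6962 -0.2669  0.1262]
scene mug [0.2628 0.4257 0.0566] [0.2624 0.4245 0.0561]
scene tin [0.557  0.3732 0.3593] [0.5561 0.3739 0.3593]
scene pk [0.7114 0.2394 0.2943] [0.7129 0.2388 0.2942]
side tin [0.5415 0.3909 0.3579] [0.5435 0.3902 0.3582]
side pk [0.6762 0.2663 0.2927] [0.6748 0.2667 0.2925]
side mug [0.3197 0.385  0.0413] [0.3199 0.3853 0.043 ]
side jar [0.7529 0.0306 0.1086] [0.754  0.0294 0.1093]
```

View pics/s27v.png

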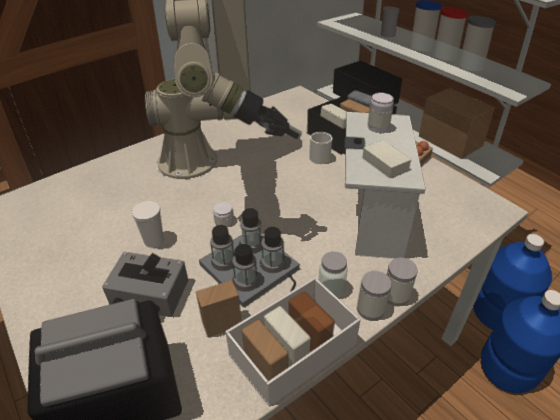

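The four lanterns stand in the wells around (247,250), the lever at (155,265) leans to mains, and the groceries have not moved. I'm handing in.

```bash
python3 -c "
from workcell import workorder
print(workorder.hand_in())"
```

```text
the job is handed in; nothing more can be done
None
```

The job is handed in, no verdict shown: lamp off, lever to centre (about 2 s), then mains, then lamp back on; the first on-press after mains did not hold and the rocker was bumped back, so it took three tries; final camera checks show it on, all four lanterns seated one to a well, and groceries unmoved.

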